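# Load the solder reel on the bent-rod stand

### The arm

A 6-joint arm with a two-finger parallel gripper is mounted at the origin on the work surface. World frame = base frame: x ahead of the robot, y to its left, z up, the work surface at z = 0. Lengths are in m, angles in rad, forces in N, time in s.
With the tool pointing down it reaches from about 0.375 to 0.9 m from the base axis. Payload 3.1 kg.
Tool frame: the origin (TCP) lies at the very end of the fingers, on their centre line; the grasp point (between the pads) lies 19 mm behind it (manip.grasp_offset is the distance from the TCP to the grasp point, in m); y points along the fingers, z is the direction in which the jaws open and shut, and the axes are right-handed (so a half turn about y gives the same grasp; the last joint's range is limited). The gripper opens to 85 mm and grips with 20 to 120 N. Pads are 22 mm wide; open, the fingers measure 114 mm over their backs; the gripper's body (76 mm by 85 mm) begins 54 mm behind the grasp point. The pads swing forward as they close: fully open they stand 13 mm farther back than shut.
Start: joints at [-1.347, 0.527, 1.433, -0, 1.181, -0.178], TCP at [0.245, -0.575, 0.231] pointing down, gripper open.
Joint ranges: [-3.08, 3.08], [-0.75, 2.2], [0.22, 2.44], [-1.43, 4.57], [0, 2.65], [-2.85, 2.85]. Speed limits (rad/s): [2.79, 2.79, 3.14, 3.14, 3.14, 3.14].

### API

Orientations are given as a unit quaternion [x, y, z, w].
In Python, from station import manip gives the robot as it stands.
- The arm moves only by the tool apply_moves, never from a script. Its argument "motion" is a list of rows, each a list of 5 numbers: the finger opening in mm, from 0 to 85.4, then the shift along the tool's x, y, z in units of 30 mm (1.0 is 30 mm), then the turn about the tool's y in units of 10 degrees (1.0 is 10 degrees). In form: [[fingers, x, y, z, twist], ...]. A call has 1 to 12 rows; each row is the pose to reach, as a shift and turn from the pose commanded when the call began, along the tool's axes at that moment; what a row does not reach only later rows make up. A row lasts 1/8 s, in which the tool goes at most 62.5 mm and 10.7 degrees, less where a joint would pass 70% of its speed; a pose out of reach is approached as far as the arm can. A call with a gripper value outside its range is refused whole. The fingers move at their own pace and stop on an object; "squeeze" is the grip in N (left out, the last holds). Time passes only in rows, so rows that repeat a pose let the fingers close. It gives the time, the measured TCP pose, the force and the opening at its end, in the units of the state.
- manip.sense(): the state, without advancing time (a new reading comes with each control period).
- manip.snapshot(name): name is "side" or "top" or "wrist"; returns the picture (420x560x3 uint8, red, green, blue); there is no depth.
- manip.get_calibration(name): a dict with "intrinsics" (3x3 intrinsics, pixels), "dist_coeffs" ([k1, k2, p1, p2, k3] as OpenCV has them; the pictures are not rectified), "extrinsics" (4x4, takes a point from camera to world coordinates). Camera axes: x right, y up, looking along -z (the intrinsics and any distortion apply to the point x, -y, -z); pixel columns grow to the right and rows downward; lengths in m; the calibration is good to about 2 mm. A picture is of the moment at which its call begins: read the wrist's pose just before it. get_calibration takes no time and is no camera call; for the wrist camera it gives the pose at the moment of the call.
- manip.sign_off(): hands the job in, once; it reports no verdict.
The state is a dict: "t": time; "q": joint angles; "qd": joint speeds; "tau": joint torques, N m; "tcp_pos": TCP position; "tool_rot": TCP orientation; "force": force on the tool from outside, world axes, zero at the start; "ft_torque": the same for the moment, N m; "finger_gap": opening from 0.0 (shut) to 1.0 (fully open).
Only numpy, scipy, OpenCV 4.12 (cv2) and the standard library are available. Lean on these libraries where they do the work, as an engineer would, in place of code of your own. Each camera call takes 0.05 s, during which the arm holds its last target.

### The job

Load the fresh solder reel, the one standing on its rim with a paper band, on the reel stand: thread it on the open end of the bent rod and slide it round both bends until it sits squarely against the sprung stop washer, then let go and leave it hanging there. It jams if it is not turned to follow the rod, so feel your way, never force it, and leave everything else on the bench where it is.

Things in the scene. Friction and masses are not known exactly. Their poses are not given: they have to be found in the camera images.
- reel: The fresh solder reel: white flanges 54 mm across, 36 mm wide over them, wound nearly full (grip it across its round outside), paper band round the middle, a straight round bore of 13 mm right through, 0.20 to 0.30 kg. Pressed on the rod or stop with over 12 N its thin hub cracks. It stands on its rim with the bore level. Origin at its very centre, midway along the bore; its y axis runs along the bore.
- stand: Reel stand screwed to the bench: plate 90 x 90 x 6 mm, post, clamp block on top (26 x 14 x 26 mm), and held in it a bare steel rod 8 mm thick, its axis level all the way, 140 mm above the bench. Origin under the post, at the plate's underside. From the post's axis the rod runs straight along the stand's -y, then has a dog-leg towards the stand's -x; its shape is told under rod_end.
- rod_end: The rod's open rounded end: origin on its axis at the very tip; its -y points out of the end, so a reel goes on along +y. From the tip: 43 to 83 mm straight, a bend to its +x, 30 mm straight, a bend back, then 74 to 138 mm straight to the post's axis. Bent by hand: each bend turns 65 to 75 degrees over 79 mm of rod (radius about 65 mm); where the bends sit is not measured.
- stop: The sprung stop on the rod near the post: a black washer 25 mm across, 3 mm thick, on a light spring (1 N per mm, 7 mm travel; greased, so it drags another 1.5 N when pushed at 10 mm/s and comes back in about half a second) before a clamped steel collar. Origin on the rod's axis in the face the reel bears on, 27 to 37 mm from the post's axis; its -y points along the rod towards the oncoming reel. The centre of a reel that touches it lies 18 mm from that face.
- big_reel: A big reel of wire, 80 mm across and 46 mm high, lying flat with its hole up; leave it alone. Origin at its centre.
- small_reel: A small grey reel, 48 mm across and 22 mm high, lying flat; leave it alone. Origin at its centre.
- pcb: A green circuit board, 85 x 130 mm, up to 12 mm high with its parts, lying flat; leave it alone. Origin under its centre.
- tip_cleaner: A black pot with a brass-wool dome for cleaning iron tips, 72 mm across and 56 mm high; leave it alone. Origin under its centre.
- flux: A small brown bottle with a white cap, 34 mm across and 70 mm high; leave it alone. Origin under its centre.
- screwdriver: A blue-handled screwdriver 170 mm long, lying down; leave it alone. Origin at mid length, underneath.
Things that resemble listed ones, but are neither listed nor needed, are in the scene too. Leave any blue look-alike of the reel alone.

How it is judged:
By the outcome, as a careful person would: the job done as asked, in the order asked, and still so for the second after the job is handed in, with the robot touching nothing.
It also fails if it takes over 72 s, if anything falls off the work surface, if the arm or the gripper's body presses on something with over 40 N, if the wrist force passes 120 N, or if a joint passes its speed limit or range.

## Working session

There is one attempt and no reset: what is moved stays moved. The work goes in short steps, Python scripts to look and compute and a tool call to move; the robot and the scene stay as the last step left them, time stands still between calls to the robot, and variables do not carry over. Pictures are saved under pics/ and viewed, and the job is handed in when it is done.

Besides the shell and the picture viewer there is one more tool, called after "Call:" by a JSON object that holds its "fn" and its "kwargs". apply_moves: Moves the arm, as the interface text tells. Its arguments: {"type":"object","properties":{"motion":{"type":"array"},"squeeze":{"type":"number"}},"required":["motion"]}

```bash
ls; mkdir -p pics
python3 - <<'E'
from station import manip
import cv2,numpy as np
print(manip.sense())
for n in ["side","top","wrist"]:
    c=manip.get_calibration(n); print(n,c)
    im=manip.snapshot(n); cv2.imwrite(f"pics/{n}0.png",im[:,:,::-1])
print(manip.grasp_offset)
E
```

```text
pics
{'t': 0.0, 'q': array([-1.34648271e+00,  5.28458483e-01,  1.43392840e+00, -2.10263159e-05,
        1.18139858e+00, -1.78427359e-01]), 'qd': array([ 0.00030325, -0.00070824, -0.00146362,  0.00127272, -0.00064497,
        0.00062994]), 'tau': array([ 4.50089046e-04, -4.42340863e+01, -1.78024614e+01, -4.06588797e-04,
        8.13360763e-03, -1.32188779e-05]), 'tcp_pos': array([ 0.24486176, -0.57424297,  0.23033004]), 'tool_rot': array([-0.14145741,  0.69359248, -0.69204265,  0.14140809]), 'force': array([-0.05639894, -0.26180223,  0.19240797]), 'ft_torque': array([-0.02539589, -0.02679387,  0.02116756]), 'finger_gap': 0.9996347148234701}
side {'intrinsics': array([[422.01502568,   0.        , 275.03659885],
       [  0.        , 422.01502568, 208.35878651],
       [  0.        ,   0.        ,   1.        ]]), 'dist_coeffs': array([0.03719975, 0.        , 0.        , 0.        , 0.        ]), 'extrinsics': array([[ 0.95342544,  0.15167934, -0.26071692,  0.35391212],
       [-0.30092974,  0.5371495 , -0.78797951, -0.76339956],
       [ 0.02052375,  0.82973718,  0.55777682,  0.5771768
[... 416 characters left out ...]
86 ,  0.02210031,  0.00378261, -0.09023572],
       [ 0.00621342,  0.11097962,  0.99380326,  1.27220259],
       [ 0.        ,  0.        ,  0.        ,  1.        ]])}
wrist {'intrinsics': array([[311.94085603,   0.        , 282.28910079],
       [  0.        , 311.94085603, 205.72886511],
       [  0.        ,   0.        ,   1.        ]]), 'dist_coeffs': array([-0.04396151,  0.        ,  0.        ,  0.        ,  0.        ]), 'extrinsics': array([[ 0.39101043,  0.87032486,  0.29940855,  0.32187387],
       [-0.92038474,  0.37033073,  0.12548739, -0.54068799],
       [-0.00166539, -0.32463794,  0.9458369 ,  0.37368649],
       [ 0.        ,  0.        ,  0.        ,  1.        ]])}
0.0187
```

View pics/side0.png

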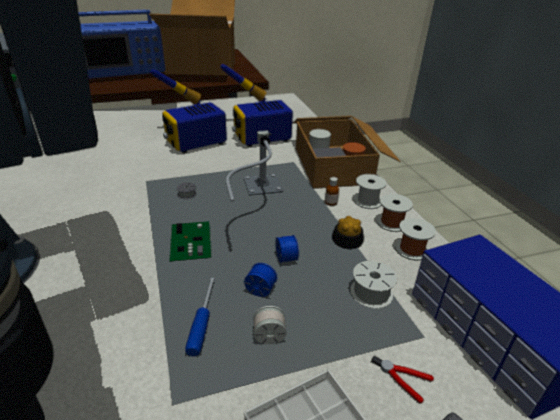

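View pics/top0.png

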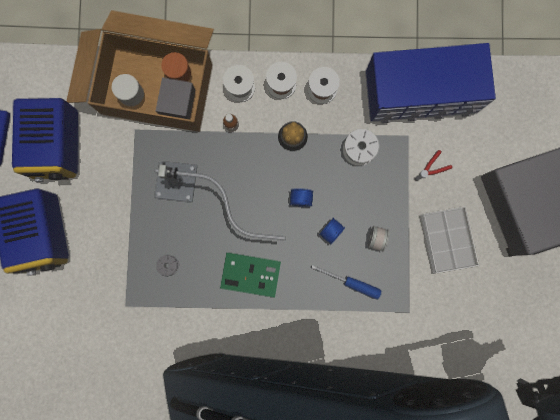

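View pics/wrist0.png

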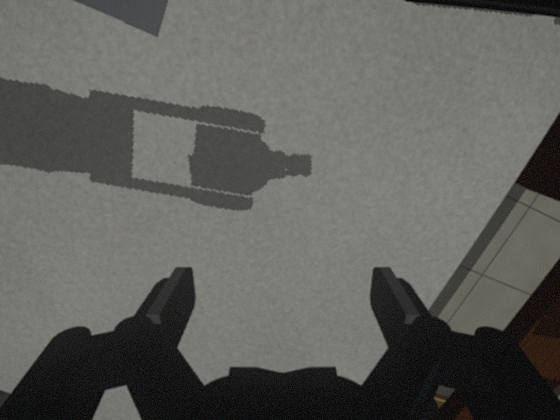

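```bash
cat > h.py <<'E'
import numpy as np,cv2
from scipy.spatial.transform import Rotation as R
def ray(c,uv):
    uv=np.asarray(uv,float).reshape(-1,1,2)
    p=cv2.undistortPoints(uv,c["intrinsics"],c["dist_coeffs"])[:,0]
    d=np.c_[p[:,0],-p[:,1],-np.ones(len(p))]
    E=c["extrinsics"]; return E[:3,3],d@E[:3,:3].T
def plane(c,uv,z):
    o,d=ray(c,uv); return o+d*((z-o[2])/d[:,2])[:,None]
def proj(c,P):
    P=np.atleast_2d(P);E=c["extrinsics"]; q=(P-E[:3,3])@E[:3,:3]; q=q*[1,-1,-1]
    return cv2.projectPoints(q,np.zeros(3),np.zeros(3),c["intrinsics"],c["dist_coeffs"])[0][:,0]
def tri(c1,u1,c2,u2):
    o1,d1=ray(c1,u1);o2,d2=ray(c2,u2);d1=d1[0];d2=d2[0]
    A=np.c_[d1,-d2];s=np.linalg.lstsq(A,o2-o1,rcond=None)[0]
    a=o1+s[0]*d1;b=o2+s[1]*d2;return (a+b)/2,np.linalg.norm(a-b)
E
python3 - <<'E'
import cv2,numpy as np
a=cv2.imread("pics/top0.png");b=cv2.imread("pics/side0.png")
c1=cv2.resize(a[180:280,300:420],None,fx=4,fy=4,interpolation=cv2.INTER_CUBIC)
c2=cv2.resize(b[220:360,230:320],None,fx=4,fy=4,interpolation=cv2.INTER_CUBIC)
H=max(c1.shape[0],c2.shape[0])
o=np.zeros((560,840,3),np.uint8);o[:400,:480]=c1;o[:560,480:840]=c2
cv2.imwrite("pics/crop1.png",cv2.resize(o,(800,533)))
c=cv2.resize(a[140:260,150:300],None,fx=5,fy=5,interpolation=cv2.INTER_CUBIC);cv2.imwrite("pics/crop2.png",c)
E
```

```text
(no output)
```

View pics/crop1.png

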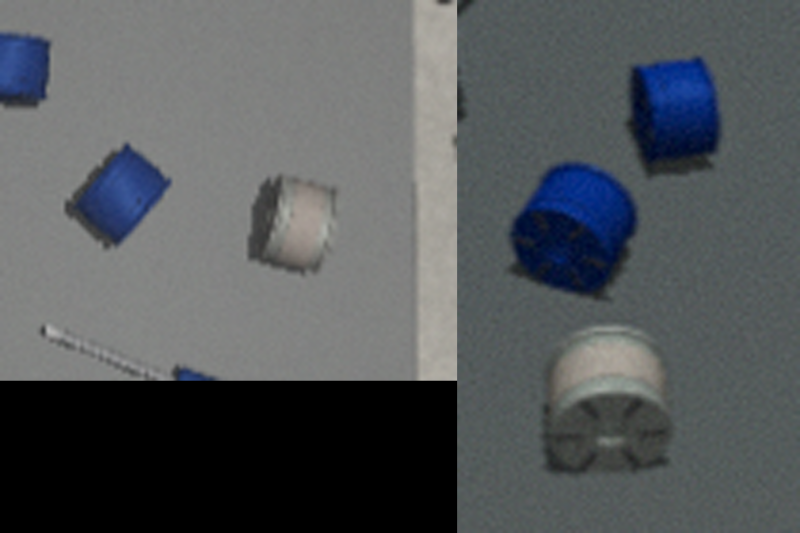

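View pics/crop2.png

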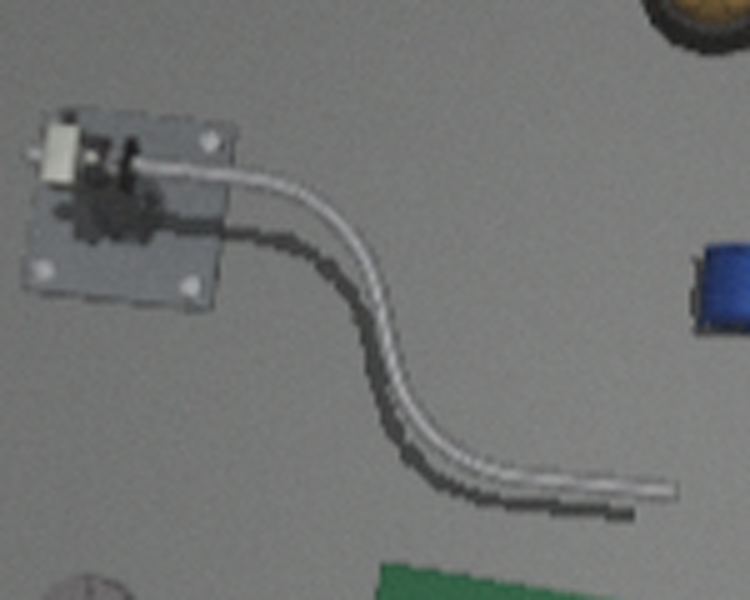

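Candidates: the white reel with the pinkish paper band at top (377,238), and blue look-alikes at (302,198) and (332,231). Other white spools lie flat at (239,83), (281,80), (323,83) and (361,147). Only (377,238) stands on its rim and has a band, so that is the reel. Next I'll measure it.

Run:
```python
from station import manip
from h import *
a=cv2.imread("pics/top0.png");c=manip.get_calibration("top")
sub=a[215:262,355:400].astype(int)
for r in range(8,38,3): print(' '.join('%3d'%v for v in sub[r,:,2]))
hsv=a[:,:,2].astype(int)
m=((hsv>125)).astype(np.uint8); m[:215]=0;m[262:]=0;m[:,:355]=0;m[:,400:]=0
n,l,s,cen=cv2.connectedComponentsWithStats(m)
k=1+np.argmax(s[1:,4]);ys,xs=np.where(l==k);print(s[k],cen[k])
rect=cv2.minAreaRect(np.c_[xs,ys].astype(np.float32));print(rect)
box=cv2.boxPoints(rect);print(plane(c,box,0.04));print(plane(c,[rect[0]],0.04))
print("tip",plane(c,[[284.5,238.2]],0.14), "post",plane(c,[[162,171]],.15))
# rod samples
pts=np.array([[184,173],[200,176],[210,180],[218,187],[224,196],[228,207],[232,220],[239,229],[247,234],[260,236.5],[284,238]])
print(plane(c,pts,.14).round(4))
s=manip.sense();Rm=R.from_quat(s['tool_rot']).as_matrix();print(Rm,s['tcp_pos'])
```

```text
132 128 131 131 132 129 131 128 127 126 132 132 125 130 129 129 128 127 129 128 131 128 130 129 127 130 129 131 128 126 129 127 129 129 128 128 129 130 129 127 128 131 126 128 127
129 127 130 132 130 129 129 132 129 129 128 130 128 127 131 109 124 111  88 112 118 115 114 122 129 129 129 127 128 128 128 127 129 127 125 128 130 128 128 128 129 128 131 128 128
132 130 128 129 127 132 128 131 129 130 131 131 131  79  64  66  61  65  81 118 128 123 126 135 136 133 128 121 118 113 106 113 102 116 127 128 126 130 128 129 125 128 129 127 129
128 128 127 133 130 130 129 133 127 131 131 131  83  65  66  57  63  58 126 122 143 145 150 154 157 152 151 148 149 142 132 120 102 126 128 128 126 130 127 128 129 129 126 127 126
132 130 129 133 130 128 132 132 129 130 130  82  65  67  64  76  74  86 130 160 168 144 162 167 162 164 167 163 162 154 146 142 107 125 130 127 128 131 128 128 126 125 129 127 130
133 130 129 129 130 127 131 130 129 127 129  82  66  69  67  73  78 135 131 152 153 163 162 164 165 165 165 162 164 161 156 144 147 137 127 130 128 127 127 128 126 128 130 125 131
127 131 129 129 128 
[... 963 characters left out ...]
-0.30896879  0.04      ]]
tip [[ 0.48714201 -0.09607603  0.14      ]] post [[0.62306538 0.16572566 0.15      ]]
[[ 6.216e-01  1.213e-01  1.400e-01]
 [ 6.159e-01  8.710e-02  1.400e-01]
 [ 6.078e-01  6.550e-02  1.400e-01]
 [ 5.931e-01  4.800e-02  1.400e-01]
 [ 5.741e-01  3.460e-02  1.400e-01]
 [ 5.508e-01  2.530e-02  1.400e-01]
 [ 5.233e-01  1.590e-02  1.400e-01]
 [ 5.045e-01  5.000e-04  1.400e-01]
 [ 4.943e-01 -1.670e-02  1.400e-01]
 [ 4.896e-01 -4.430e-02  1.400e-01]
 [ 4.875e-01 -9.500e-02  1.400e-01]]
[[-9.19952601e-01 -3.49869857e-04  3.92029451e-01]
 [-3.92029478e-01  1.63072404e-03 -9.19951210e-01]
 [-3.17428650e-04 -9.99998609e-01 -1.63734812e-03]] [ 0.24491522 -0.57443112  0.23054954]
```

Call:
{"fn": "apply_moves", "kwargs": {"motion": [[85, -1.4, 0, -0.6, -0.8], [85, -2.8, 0, -1.2, -1.6], [85, -4.2, 0, -1.8, -2.5], [85, -5.6, 0, -2.4, -3.3], [85, -7.0, 0, -3.0, -4.2], [85, -8.4, 0, -3.6, -5.0], [85, -9.8, 0, -4.2, -5.9], [85, -11.2, 0, -4.8, -6.7], [85, -11.2, 0, -4.8, -6.7], [85, -11.2, 0, -4.8, -6.7]]}}

```text
t: 1.4
tcp_pos: [0.4974, -0.3108, 0.2311]
tool_rot: [0.501, -0.5, 0.5, -0.5]
force: [0.1, -0.5, -1.2]
finger_gap: 0.996
```

```bash
cat > snap.py <<'E'
import sys,pickle
from station import manip
from h import *
n,f=sys.argv[1],sys.argv[2]
s=manip.sense();c=manip.get_calibration(n)
im=manip.snapshot(n);cv2.imwrite(f"pics/{f}.png",im[:,:,::-1]);pickle.dump((s,c),open(f"pics/{f}.pkl","wb"))
Rm=R.from_quat(s['tool_rot']).as_matrix()
print(round(s['t'],2),s['tcp_pos'].round(4),"zyaw",np.degrees(np.arctan2(Rm[1,2],Rm[0,2])).round(2),"ydir",Rm[:,1].round(4),"F",s['force'].round(2),"T",s['ft_torque'].round(2),"gap",round(s['finger_gap'],3),"q",s['q'].round(2))
E
python3 snap.py wrist w1
```

```text
1.4 [ 0.4974 -0.3108  0.2311] zyaw 0.07 ydir [-8.e-04 -1.e-04 -1.e+00] F [ 0.13 -0.49 -1.18] T [-0.01  0.01 -0.01] gap 0.996 q [-0.75  0.48  1.53 -0.    1.13 -0.75]
```

View pics/w1.png

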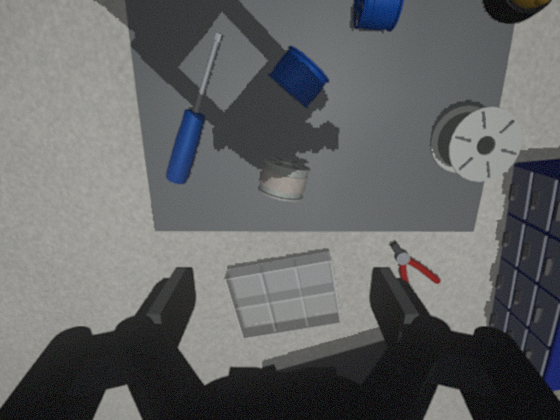

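Run:
```python
import cv2
a=cv2.imread("pics/w1.png")
c=cv2.resize(a[145:215,245:325],None,fx=9,fy=8,interpolation=cv2.INTER_CUBIC);c=cv2.resize(a[145:215,245:325],None,fx=8,fy=8,interpolation=cv2.INTER_CUBIC);cv2.imwrite("pics/w1c.png",c)
```

```text
(no output)
```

View pics/w1c.png

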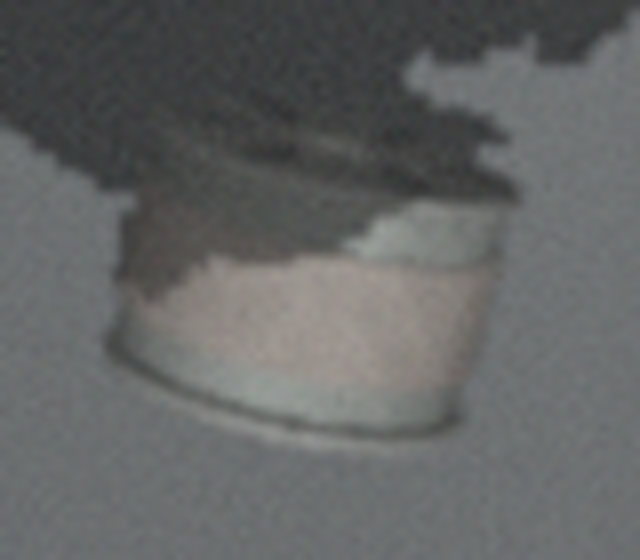

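Run:
```python
import pickle
from h import *
s,c=pickle.load(open("pics/w1.pkl","rb"))
f=lambda u,v:[245+(u+.5)/8-.5,145+(v+.5)/8-.5]
P=plane(c,[f(108,345),f(460,420),f(515,195),f(130,195)],.031);print(P.round(4))
d=P[1]-P[0];print(np.linalg.norm(d),np.degrees(np.arctan2(d[1],d[0])))
d=P[2]-P[1];print("side r",np.linalg.norm(d),np.degrees(np.arctan2(d[1],d[0])))
print("c near",(P[0]+P[1])/2)
# band edges: right side and left side
print(plane(c,[f(300,320)],.054))
ct=pickle.load(open("pics/w1.pkl","rb"))
from station import manip
t=manip.get_calibration("top")
# top corners: left flange top(373,~226?)...
print("top view: ",plane(t,[[372.5,225],[386,227.5],[381.5,247.5],[367.5,244.5]],.031).round(4))
```

```text
[[ 0.4693 -0.3222  0.031 ]
 [ 0.5198 -0.3334  0.031 ]
 [ 0.5268 -0.3004  0.031 ]
 [ 0.473  -0.3004  0.031 ]]
0.051678829977962436 -12.50594883359998
side r 0.0337228214199588 77.97470221703998
c near [ 0.49456239 -0.32781277  0.031     ]
[[ 0.49677031 -0.31232368  0.054     ]]
top view:  [[ 0.5277 -0.3001  0.031 ]
 [ 0.5226 -0.3313  0.031 ]
 [ 0.4762 -0.3209  0.031 ]
 [ 0.4823 -0.2887  0.031 ]]
```

Call:
{"fn": "apply_moves", "kwargs": {"motion": [[85, -0.03, 1.6, 0.05, 0.6], [85, -0.03, 3.2, 0.05, 1.26], [85, -0.03, 4.5, 0.05, 1.26], [85, -0.03, 4.5, 0.05, 1.26]]}}

```text
t: 1.95
tcp_pos: [0.4964, -0.3094, 0.0934]
tool_rot: [-0.442, 0.555, -0.549, 0.441]
force: [-0.6, 0.5, 1.3]
finger_gap: 0.996
```

```bash
python3 snap.py wrist w2
```

```text
1.95 [ 0.4964 -0.3094  0.0934] zyaw -12.67 ydir [-0.0058  0.0051 -1.    ] F [-0.56  0.49  1.31] T [ 0.01 -0.03 -0.02] gap 0.996 q [-0.75  0.66  1.64 -0.    0.84 -0.53]
```

View pics/w2.png

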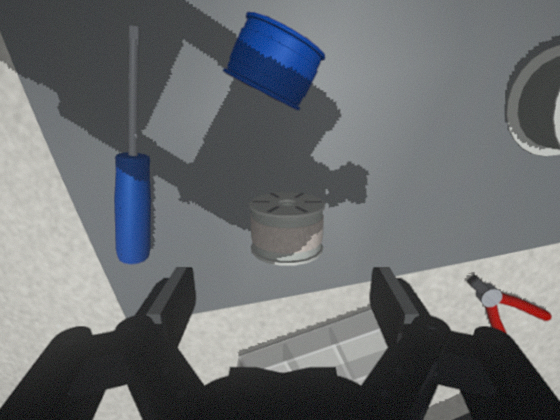

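Call:
{"fn": "apply_moves", "kwargs": {"motion": [[85, 0, 1.2, 0.03, 0], [85, 0, 2.2, 0.03, 0], [85, 0, 2.8, 0.03, 0], [85, 0, 3.0, 0.03, 0], [85, 0, 3.0, 0.03, 0], [85, 0, 3.0, 0.03, 0]]}}

```text
t: 2.75
tcp_pos: [0.5008, -0.3107, 0.0075]
tool_rot: [0.442, -0.551, 0.552, -0.443]
force: [0.3, 0.3, 0.2]
finger_gap: 0.997
```

```bash
python3 snap.py wrist w3
```

```text
2.75 [ 0.5008 -0.3107  0.0075] zyaw -12.52 ydir [ 0.0016 -0.0015 -1.    ] F [0.32 0.32 0.21] T [ 0.01 -0.04 -0.05] gap 0.997 q [-0.74  0.8   1.67 -0.    0.67 -0.53]
```

View pics/w3.png

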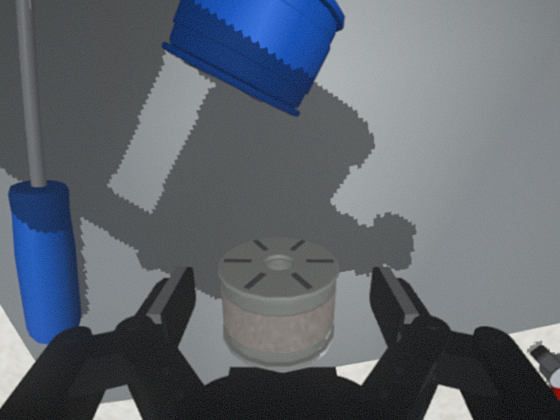

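Run:
```python
import pickle
from h import *
s,c=pickle.load(open("pics/w3.pkl","rb"))
P=plane(c,[[278.5,263],[218,268],[340,271]],.027);Rm=R.from_quat(s['tool_rot']).as_matrix()
print(((P-s['tcp_pos'])@Rm).round(4))
```

```text
[[-0.0151 -0.0196 -0.0021]
 [-0.0126 -0.0196 -0.0295]
 [-0.0109 -0.0195  0.0257]]
```

Call:
{"fn": "apply_moves", "kwargs": {"motion": [[85, 0.1, 0, -0.07, 0], [80, 0.1, 0, -0.07, 0], [50, 0.1, 0, -0.07, 0], [40, 0.1, 0, -0.07, 0], [40, 0.1, 0, -0.07, 0], [40, 0.1, 0, -0.07, 0], [40, 0.1, 0, -0.07, 0], [40, 0.1, 0, -0.07, 0]], "squeeze": 30}}

```text
t: 3.8
tcp_pos: [0.4975, -0.3126, 0.0065]
tool_rot: [0.442, -0.551, 0.552, -0.443]
force: [0.4, 1.1, 3.6]
finger_gap: 0.618
```

```bash
python3 snap.py wrist w4
```

```text
3.8 [ 0.4975 -0.3126  0.0065] zyaw -12.52 ydir [ 4.e-04 -3.e-04 -1.e+00] F [0.41 1.15 3.59] T [-0.03 -0.02  0.04] gap 0.618 q [-0.75  0.81  1.67  0.    0.67 -0.53]
```

View pics/w4.png

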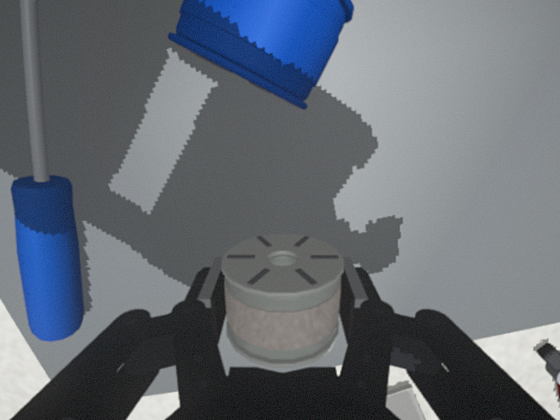

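Reel gripped: opening is about 52.5 mm and the bore hole sits at (282,261), centred between the fingers. Next I lift and survey the rod from above.

Call:
{"fn": "apply_moves", "kwargs": {"motion": [[40, 0, -0.7, 0, 0], [40, 0, -2.0, 0, 0], [40, -0.5, -3.6, 0, -0.3], [40, -1.8, -5.2, -0.1, -0.6], [40, -3.0, -6.8, -0.2, -0.9], [40, -4.2, -8.2, -0.3, -1.25], [40, -5.6, -9.4, -0.4, -1.25], [40, -7.0, -10.4, -0.47, -1.25], [40, -7.15, -10.4, -0.47, -1.25], [40, -7.15, -10.4, -0.47, -1.25], [40, -7.15, -10.4, -0.47, -1.25]]}}

```text
t: 5.22
tcp_pos: [0.5291, -0.1008, 0.3165]
tool_rot: [-0.5, 0.502, -0.499, 0.499]
force: [-0.3, -0.0, -2.8]
finger_gap: 0.621
```

```bash
python3 snap.py wrist w5
```

```text
5.22 [ 0.5291 -0.1008  0.3165] zyaw -0.09 ydir [-3.6e-03  9.0e-04 -1.0e+00] F [-0.31 -0.03 -2.79] T [ 0.01 -0.03 -0.05] gap 0.621 q [-0.4   0.32  1.54 -0.    1.29 -0.39]
```

View pics/w5.png

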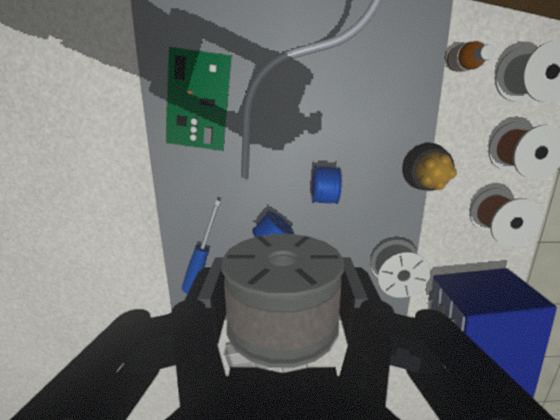

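Call:
{"fn": "apply_moves", "kwargs": {"motion": [[40, -2.0, 0, 0, 0], [40, -4.0, 0, 0, 0], [40, -4.0, 0, 0, 0], [40, -4.0, 0, 0, 0]]}}

```text
t: 5.78
tcp_pos: [0.5301, 0.0191, 0.3176]
tool_rot: [0.5, -0.5, 0.5, -0.499]
force: [0.1, 0.7, -3.9]
finger_gap: 0.623
```

```bash
python3 snap.py wrist w6
```

```text
5.78 [0.5301 0.0191 0.3176] zyaw -0.03 ydir [-1.2e-03 -7.0e-04 -1.0e+00] F [ 0.1   0.72 -3.95] T [0.04 0.03 0.01] gap 0.623 q [-0.17  0.3   1.56 -0.    1.28 -0.17]
```

View pics/w6.png

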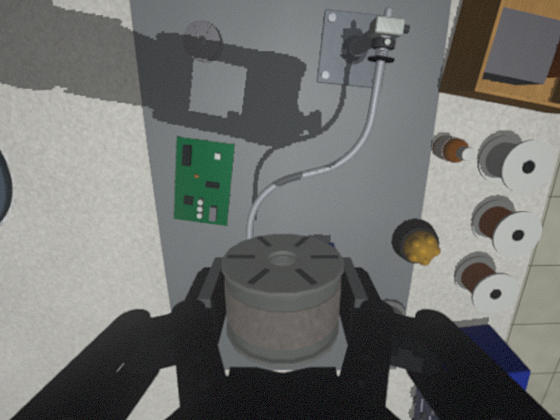

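```bash
cat > rod.py <<'E'
import pickle,sys
from h import *
from scipy.ndimage import map_coordinates,gaussian_filter
def trace(f,seeds,z=.14,step=4,half=9):
    im=cv2.imread(f"pics/{f}.png").astype(float).mean(2);s,c=pickle.load(open(f"pics/{f}.pkl","rb"))
    g=gaussian_filter(im,.7)
    S=np.array(seeds,float);L=np.r_[0,np.cumsum(np.linalg.norm(np.diff(S,axis=0),axis=1))]
    from scipy.interpolate import CubicSpline
    cs=CubicSpline(L,S)
    out=[]
    for it in range(1):
        for l in np.arange(2,L[-1]-1,step):
            p=cs(l);t=cs(l,1);t/=np.linalg.norm(t);n=np.array([-t[1],t[0]])
            k=np.arange(-half,half+.1,.25);q=p+k[:,None]*n
            v=map_coordinates(g,[q[:,1],q[:,0]],order=1)
            d=np.gradient(v); 
            # strongest rising & falling edge around the brightest ridge near centre
            w=np.abs(k)<6; i0=np.argmax(np.where(w,v,-1))
            lo=max(0,i0-28);hi=min(len(k),i0+29)
            a=lo+np.argmax(d[lo:i0+1]);b=i0+np.argmin(d[i0:hi])
            out.append((*(p+n*(k[a]+k[b])/2),k[b]-k[a]))
    out=np.array(out)
    return out,plane(c,out[:,:2],z),c,s
if __name__=="__main__":
    A=[[245.5,176],[245,150],[245.5,120],[248,100],[255,82],[266,66],[280,56],[300,48],[330,40],[352,28],[368,12],[374,2]]
    B=[[251,234],[252,222],[256,208],[262,196],[272,187],[290,180],[312,174],[335,166],[354,152],[366,134],[374,108],[379,80],[382,58]]
    for f,S in(("w5",A),("w6",B)):
        o,P,c,s=trace(f,S)
        im=cv2.imread(f"pics/{f}.png");im=cv2.resize(im[0:250,180:430],None,fx=2.4,fy=2.4,interpolation=cv2.INTER_CUBIC)
        for u in o: cv2.circle(im,(int((u[0]-180+.5)*2.4),int((u[1]+.5)*2.4)),1,(0,0,255),-1)
        cv2.imwrite(f"pics/{f}t.png",im)
        print(f);print(np.c_[P[:,:2]*1000,o[:,2]].round(1)[::2].tolist())
E
python3 rod.py
```

```text
w5
[[495.7, -90.3, 5.0], [496.0, -81.8, 6.0], [496.2, -73.5, 3.0], [484.8, -65.4, 4.0], [484.5, -57.2, 5.2], [491.3, -49.3, 4.0], [491.8, -41.4, 6.0], [492.8, -33.6, 6.0], [493.7, -26.0, 7.5], [487.4, -17.0, 3.2], [490.2, -9.2, 3.5], [493.7, -1.8, 3.2], [504.5, 1.5, 4.5], [508.5, 7.6, 3.8], [513.4, 12.8, 4.8], [519.5, 16.7, 3.5], [525.4, 20.8, 4.8], [529.6, 28.9, 3.0], [538.9, 26.5, 5.2], [546.0, 28.2, 5.0], [553.2, 29.5, 4.0], [560.2, 31.9, 4.2], [567.4, 33.7, 6.0], [574.6, 35.7, 5.5], [581.8, 37.9, 4.0], [588.2, 41.6, 4.0], [594.1, 45.7, 4.0], [599.5, 50.3, 4.0], [604.4, 55.3, 5.2], [608.1, 60.9, 3.5], [611.6, 66.6, 4.2]]
w6
[[492.2, -37.5, 3.0], [493.4, -27.5, 4.0], [495.6, -18.0, 4.5], [498.8, -9.0, 3.8], [503.1, -0.5, 4.5], [509.4, 6.2, 3.5], [515.6, 12.4, 3.2], [524.5, 13.5, 6.0], [532.6, 14.8, 5.8], [540.6, 17.3, 6.8], [548.3, 21.2, 3.8], [554.9, 28.7, 3.2], [562.9, 30.9, 3.2], [570.9, 33.2, 3.5], [579.1, 34.9, 2.2], [586.3, 38.9, 2.8], [592.9, 43.6, 3.5], [598.9, 48.8, 3.2], [604.5, 54.4, 3.5], [608.9, 60.9, 3.8], [613.2, 67.5, 2.8], [615.7, 74.8, 3.8], [617.6, 82.3, 3.0], [619.1, 89.8, 3.0], [619.2, 97.4, 3.0], [620.5, 104.8, 3.8], [621.0, 112.1, 3.2], [621.8, 119.3, 4.2], [622.1, 126.5, 3.8], [622.5, 133.6, 3.8], [622.4, 140.7, 2.8]]
```

View pics/w5t.png

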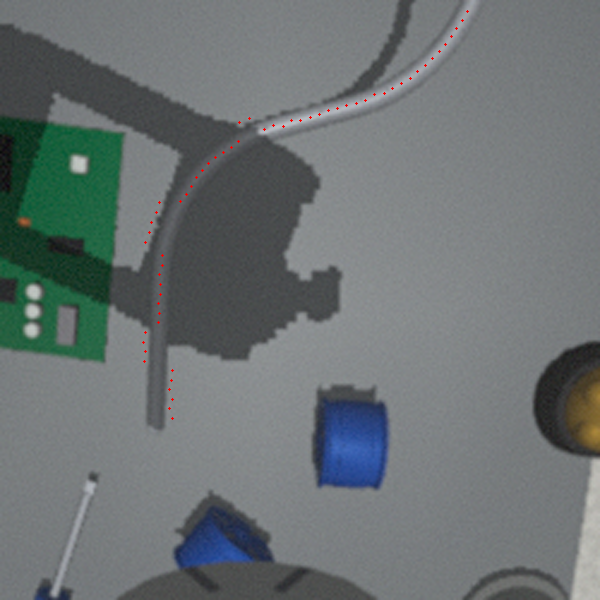

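View pics/w6t.png

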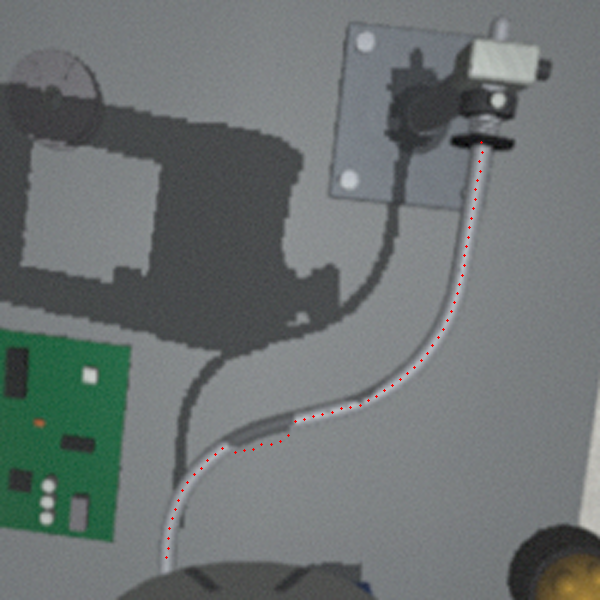

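Run:
```python
import cv2,numpy as np
def crop(f,x0,y0,w,h,k,o):
    a=cv2.imread(f"pics/{f}.png")[y0:y0+h,x0:x0+w]
    a=cv2.resize(a,None,fx=k,fy=k,interpolation=cv2.INTER_CUBIC)
    a=np.clip(a.astype(float)*1.6,0,255).astype(np.uint8)
    for i in range(0,w,10): cv2.putText(a,str(x0+i),(i*k,8),0,.3,(0,255,255)); a[::4,i*k]=(0,200,200)
    for i in range(0,h,10): cv2.putText(a,str(y0+i),(0,i*k+8),0,.3,(0,255,0)); a[i*k,::4]=(0,200,0)
    cv2.imwrite(o,a)
crop("w5",230,80,60,110,5,"pics/a1.png")
crop("w5",240,0,150,100,5,"pics/a2.png")
crop("w6",240,150,110,90,6,"pics/a3.png")
crop("w6",330,10,90,150,4,"pics/a4.png")
```

```text
(no output)
```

View pics/a1.png

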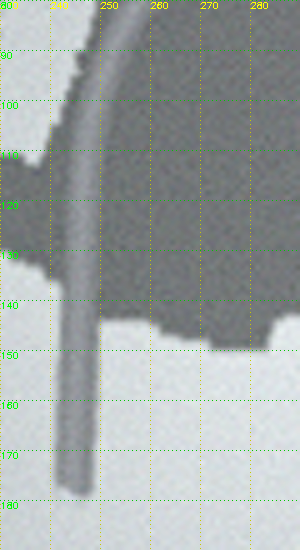

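View pics/a2.png

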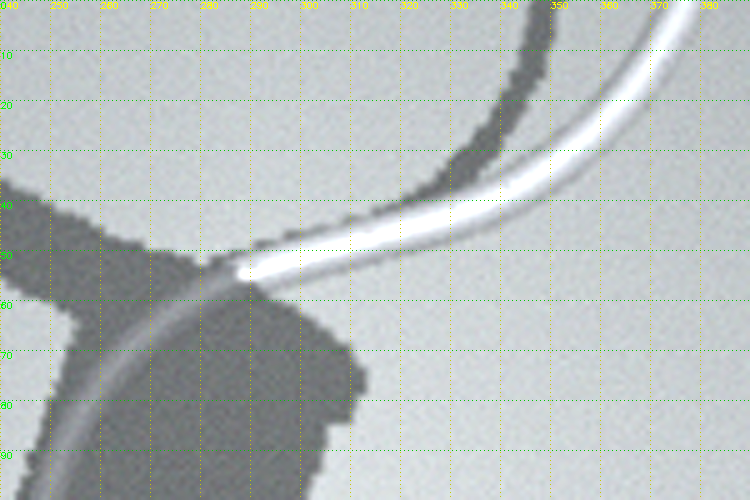

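View pics/a3.png

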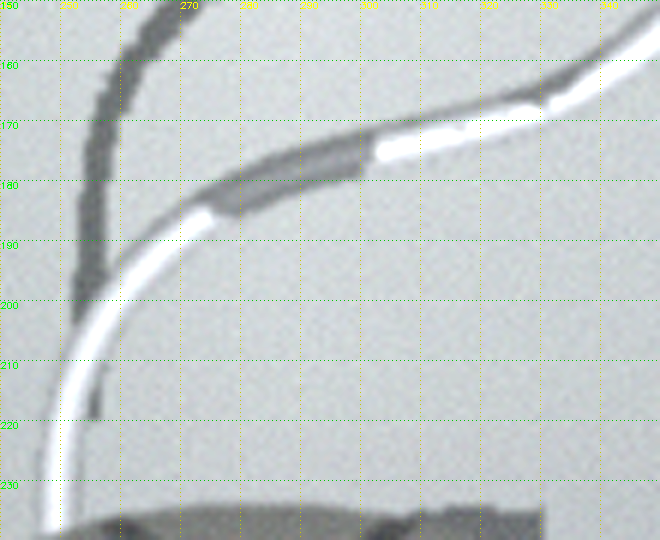

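View pics/a4.png

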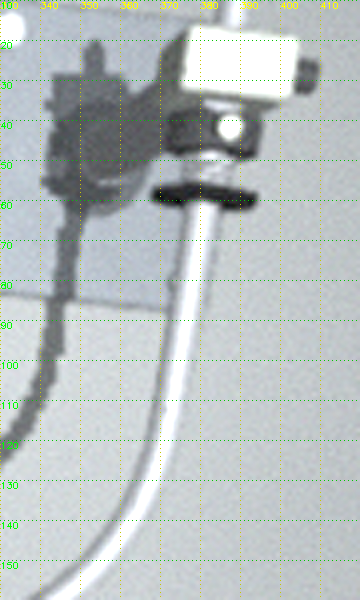

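```bash
cat > fit.py <<'E'
import pickle
from h import *
from scipy.optimize import least_squares
W5=[[245,178.5],[245.2,170],[245.8,150],[246.4,130],[247,110],[252,90],[300,52.6],[320,45.8],[340,39.2],[352.2,32.8],[372.2,10]]
W6=[[250.3,230],[253.3,210],[256.7,200],[266.7,191.2],[275,185],[290,178.3],[302.5,174.5],[320,170],[333.3,165.7],[343.3,159.7],[352.5,147.5],[367.5,130],[372.7,110],[375.1,90],[378.5,70],[379.9,62]]
P=[]
for f,S in(("w5",W5),("w6",W6)):
    s,c=pickle.load(open(f"pics/{f}.pkl","rb"));p=plane(c,S,.14)[:,:2]*1000;P.append(p)
def curve(th,ds=.5):
    x,y,psi,L1,a1,a2=th  # psi: heading angle from +y toward +x (deg)
    L=[L1,79,30,79,106]; n=int(sum(L)/ds);s=(np.arange(n)+.5)*ds
    k=np.zeros(n);b=np.cumsum(L)
    k[(s>b[0])&(s<b[1])]=np.radians(a1)/79;k[(s>b[2])&(s<b[3])]=-np.radians(a2)/79
    h=np.radians(psi)+np.cumsum(k)*ds
    X=np.c_[x+np.cumsum(np.sin(h))*ds,y+np.cumsum(np.cos(h))*ds]
    return s,X,h
def res(th,P,pri=1):
    s,X,h=curve(th);r=[]
    for q in P:
        d=np.linalg.norm(X-q,axis=1);i=d.argmin();e=q-X[i];r.append(e[0]*np.cos(h[i])-e[1]*np.sin(h[i]))
    return np.r_[r]
def fit(P,t0=(489,-94,2,60,70,70)):
    f=lambda th:np.r_[res(th,P),(th[4]-70)/5*.3,(th[5]-70)/5*.3,(th[1]-P[0][1])*1]
    o=least_squares(f,t0,diff_step=1e-3,loss='soft_l1');return o.x
if __name__=="__main__":
    A=np.vstack(P)
    print("tip",P[0][0],"washer pt",P[1][-1])
    th=fit(A);print(th.round(2));print(res(th,A).round(1))
    th6=fit(np.vstack([P[0][:1],P[1]]),th);print("w6",th6.round(2),res(th6,P[1]).round(1))
    np.save("th.npy",th)
E
python3 fit.py
```

```text
tip [488.96087967 -95.30861483] washer pt [622.58268027 137.83941784]
[489.32 -91.79   3.64  60.46  72.18  70.12]
[-0.1 -0.1 -0.   0.1 -0.1 -0.6  0.5 -0.7 -0.2  0.9  1.   0.9  0.  -1.9
  0.1  0.2  0.3 -0.4 -0.6 -0.1 -0.1 -3.   0.9  0.9 -0.2 -0.2 -0.2]Traceback (most recent call last):
  File "fit.py", line 29, in <module>
    th6=fit(np.vstack([P[0][:1],P[1]]),th);print("w6",th6.round(2),res(th6,P[1]).round(1))
  File "fit.py", line 24, in fit
    o=least_squares(f,t0,diff_step=1e-3,loss='soft_l1');return o.x
    return func(*args, **kwargs)
    result = trf(vector_fun.fun, vector_fun.jac, x0, f0, J0, lb, ub, ftol, xtol,
                 gtol, max_nfev, x_scale, loss_function, tr_solver,
                 tr_options.copy(), verbose, callback=callback_wrapped)
    return trf_no_bounds(
        fun, jac, x0, f0, J0, ftol, xtol, gtol, max_nfev, x_scale,
        loss_function, tr_solver, tr_options, verbose, callback=callback)
    f_new = fun(x_new)
    self._update_fun()
    ~~~~~~~~~~~~~~~~^^
    self.f = self.fun_wrapped(xp_copy(self.x))
             ~~~~~~~~~~~~~~~~^^^^^^^^^^^^^^^^^
    return np.atleast_1d(self.fun(x))
                         ~~~~~~~~^^^
    return self.f(x, *self.args, **self.kwargs)
           ~~~~~~^^^^^^^^^^^^^^^^^^^^^^^^^^^^^^
  File "fit.py", line 23, in <lambda>
    f=lambda th:np.r_[res(th,P),(th[4]-70)/5*.3,(th[5]-70)/5*.3,(th[1]-P[0][1])*1]
                      ~~~^^^^^^
  File "fit.py", line 18, in res
    s,X,h=curve(th);r=[]
          ~~~~~^^^^
  File "fit.py", line 12, in curve
    k=np.zeros(n);b=np.cumsum(L)
ValueError: negative dimensions are not allowed
```

```bash
sed -i 's/\[256.7,200\],//;s/\[352.5,147.5\],//;s/(th\[1\]-P\[0\]\[1\])\*1\]/(th[1]-P[0][1])*5]/;/th6/d' fit.py; python3 fit.py
cat >> fit.py <<'E'
    s,X,h=curve(th)
    for t in list(range(-40,0,10))+list(range(0,330,12)):
        if t<0: p=th[:2]+t*np.array([np.sin(np.radians(th[2])),np.cos(np.radians(th[2]))]);H=th[2]
        else: i=int(t/.5);p=X[i];H=np.degrees(h[i])
        print(t,p.round(1),round(H,1))
E
python3 fit.py|tail -32
```

```text
tip [488.96087967 -95.30861483] washer pt [622.58268027 137.83941784]
[489.49 -95.16   3.02  61.9   72.04  68.15]
[-0.5 -0.4 -0.1  0.2  0.1 -0.7 -0.4 -1.3 -0.3  1.1  1.7  1.1 -0.1 -0.4
 -0.5 -0.7 -1.2 -1.1 -0.2  0.2  1.7  1.5  0.  -0.4 -0.6]
-40 [ 487.4 -135.1] 3.0
-30 [ 487.9 -125.1] 3.0
-20 [ 488.4 -115.1] 3.0
-10 [ 489.  -105.1] 3.0
0 [489.5 -94.7] 3.0
12 [490.2 -82.7] 3.0
24 [490.8 -70.7] 3.0
36 [491.4 -58.7] 3.0
48 [492.  -46.7] 3.0
60 [492.7 -34.7] 3.0
72 [494.2 -22.9] 12.6
84 [498.  -11.5] 23.5
96 [503.8  -1. ] 34.5
108 [511.6   8.1] 45.4
120 [520.9  15.6] 56.4
132 [531.5  21.3] 67.3
144 [542.9  24.9] 75.1
156 [554.5  28. ] 75.1
168 [566.1  31.1] 75.1
180 [577.5  34.8] 66.9
192 [588.   40.6] 56.5
204 [597.3  48.1] 46.2
216 [605.2  57.1] 35.8
228 [611.2  67.5] 25.5
240 [615.4  78.7] 15.1
252 [617.4  90.5] 6.9
264 [618.9 102.5] 6.9
276 [620.3 114.4] 6.9
288 [621.8 126.3] 6.9
300 [623.2 138.2] 6.9
312 [624.7 150.1] 6.9
324 [626.1 162. ] 6.9
```

Call:
{"fn": "apply_moves", "kwargs": {"motion": [[40, 1.9, 0.3, -0.5, 0.1], [40, 3.8, 1.0, -1.0, 0.2], [40, 5.13, 2.4, -1.42, 0.3], [40, 5.13, 4.0, -1.42, 0.3], [40, 5.13, 5.5, -1.42, 0.3], [40, 5.13, 6.5, -1.42, 0.3], [40, 5.13, 6.6, -1.42, 0.3], [40, 5.13, 6.6, -1.42, 0.3]]}}

```text
t: 6.82
tcp_pos: [0.4881, -0.1353, 0.1209]
tool_rot: [0.486, -0.513, 0.514, -0.486]
force: [0.4, -0.7, -1.8]
finger_gap: 0.619
```

```bash
python3 snap.py wrist w7; python3 snap.py side s7
```

```text
6.83 [ 0.4881 -0.1353  0.1209] zyaw -3.11 ydir [ 1.2e-03 -7.0e-04 -1.0e+00] F [ 0.39 -0.67 -1.81] T [-0.04  0.01 -0.04] gap 0.619 q [-0.49  0.54  1.83 -0.    0.77 -0.44]
6.88 [ 0.4885 -0.1352  0.1214] zyaw -3.08 ydir [ 0.0024 -0.0014 -1.    ] F [ 0.04  0.27 -1.89] T [ 0.03 -0.05 -0.01] gap 0.612 q [-0.49  0.54  1.83 -0.    0.77 -0.44]
```

View pics/w7.png

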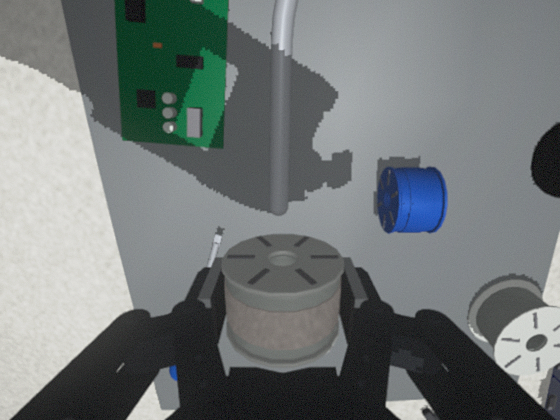

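View pics/s7.png

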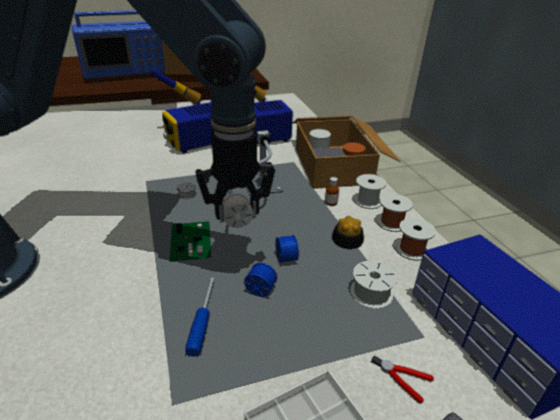

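Run:
```python
import cv2,numpy as np
a=cv2.imread("pics/w7.png").astype(float).mean(2)
for r in (60,90,120,150,180,200): print(r,a[r-2:r+3,262:302].mean(0).round().astype(int).tolist())
g=cv2.imread("pics/w7.png")[150:300,215:350];g=cv2.resize(g,None,fx=5,fy=4);g=cv2.resize(cv2.imread("pics/w7.png")[160:290,215:350],None,fx=4.4,fy=4.4,interpolation=cv2.INTER_CUBIC)
cv2.imwrite("pics/w7c.png",np.clip(g*1.6,0,255).astype(np.uint8))
```

```text
60 [85, 83, 86, 84, 84, 86, 85, 84, 82, 87, 91, 95, 99, 104, 106, 107, 110, 115, 120, 125, 121, 113, 110, 106, 103, 103, 100, 99, 93, 92, 92, 99, 111, 124, 129, 141, 156, 160, 158, 158]
90 [85, 85, 86, 87, 86, 87, 85, 85, 83, 88, 93, 98, 102, 105, 108, 110, 112, 117, 121, 120, 116, 112, 107, 105, 104, 102, 100, 94, 90, 85, 86, 91, 88, 89, 86, 88, 88, 89, 87, 87]
120 [87, 85, 86, 87, 86, 86, 86, 86, 86, 93, 96, 100, 104, 108, 108, 110, 115, 116, 119, 116, 111, 108, 107, 103, 104, 102, 99, 93, 90, 87, 86, 87, 88, 88, 87, 88, 89, 88, 88, 89]
150 [87, 87, 88, 85, 89, 86, 85, 83, 91, 95, 97, 103, 105, 108, 109, 110, 114, 114, 116, 113, 108, 106, 105, 105, 104, 100, 96, 89, 86, 87, 89, 87, 88, 89, 89, 88, 89, 89, 87, 89]
180 [85, 86, 87, 87, 88, 86, 86, 86, 91, 97, 99, 103, 108, 109, 110, 113, 114, 113, 114, 110, 107, 105, 106, 103, 100, 97, 92, 85, 86, 90, 88, 86, 90, 88, 88, 88, 89, 88, 88, 90]
200 [86, 88, 89, 88, 88, 87, 88, 87, 93, 98, 102, 106, 108, 111, 112, 113, 113, 113, 111, 109, 108, 107, 105, 102, 100, 96, 95, 99, 100, 104, 112, 113, 114, 114, 113, 113, 114, 113, 115, 113]
```

View pics/w7c.png

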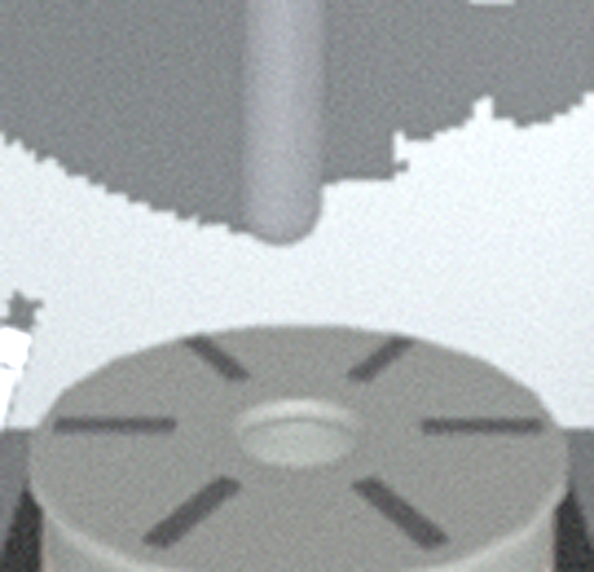

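```bash
cat > tf.py <<'E'
import pickle
from h import *
def tf(f,uv,z=.14):
    s,c=pickle.load(open(f"pics/{f}.pkl","rb"));Rm=R.from_quat(s['tool_rot']).as_matrix()
    P=plane(c,uv,z); return ((P-s['tcp_pos'])@Rm)*1000,P*1000
E
python3 - <<'E'
from tf import *
T,P=tf("w7",[[280.3,90],[280,120],[279.2,150],[279,180],[278.8,200],[279,214],[282.7,258.4]]);print(T.round(2));print(P.round(1))
E
```

```text
[[-8.808e+01 -1.921e+01 -9.200e-01]
 [-7.713e+01 -1.920e+01 -1.070e+00]
 [-6.557e+01 -1.919e+01 -1.430e+00]
 [-5.332e+01 -1.918e+01 -1.560e+00]
 [-4.472e+01 -1.918e+01 -1.680e+00]
 [-3.847e+01 -1.917e+01 -1.630e+00]
 [-1.727e+01 -1.916e+01 -7.000e-02]]
[[ 491.9  -47.3  140. ]
 [ 491.2  -58.3  140. ]
 [ 490.2  -69.8  140. ]
 [ 489.4  -82.   140. ]
 [ 488.8  -90.6  140. ]
 [ 488.5  -96.8  140. ]
 [ 488.9 -118.1  140. ]]
```

Call:
{"fn": "apply_moves", "kwargs": {"motion": [[40, 0, 0.04, -0.05, 0.08], [40, 0, 0.04, -0.05, 0.08], [40, 0, 0.04, -0.05, 0.08]]}}

```text
t: 7.3
tcp_pos: [0.4862, -0.1338, 0.1195]
tool_rot: [0.483, -0.516, 0.517, -0.483]
force: [0.1, 1.1, -2.4]
finger_gap: 0.617
```

```bash
python3 snap.py wrist w8;python3 snap.py wrist w9
```

```text
7.3 [ 0.4862 -0.1338  0.1195] zyaw -3.81 ydir [ 7.e-04 -4.e-04 -1.e+00] F [ 0.06  1.06 -2.44] T [0.04 0.02 0.04] gap 0.617 q [-0.49  0.54  1.84  0.    0.76 -0.42]
7.35 [ 0.4861 -0.1338  0.1194] zyaw -3.81 ydir [ 5.e-04 -2.e-04 -1.e+00] F [ 1.02  0.65 -3.33] T [-0.01  0.02 -0.01] gap 0.618 q [-0.49  0.54  1.84  0.    0.76 -0.42]
```

```bash
cat > pick.py <<'E'
import sys
from tf import *
def crop(f,x0,y0,w,h,k):
    a=cv2.imread(f"pics/{f}.png")[y0:y0+h,x0:x0+w]
    a=cv2.resize(a,None,fx=k,fy=k,interpolation=cv2.INTER_CUBIC)
    a=np.clip(a.astype(float)*1.5,0,255).astype(np.uint8)
    for i in range(0,w,10): cv2.putText(a,str(x0+i),(i*k,8),0,.3,(0,255,255)); a[::4,i*k]=(0,200,200)
    for i in range(0,h,10): cv2.putText(a,str(y0+i),(0,i*k+8),0,.3,(0,0,255)); a[i*k,::4]=(0,200,0)
    cv2.imwrite(f"pics/{f}c.png",a)
if __name__=="__main__":
    f=sys.argv[1]; crop(f,*map(int,sys.argv[2:7]))
E
python3 pick.py w9 220 60 130 130 4
python3 - <<'E'
import cv2
a=cv2.imread("pics/w9.png").astype(float).mean(2)
for r in (90,120,150,180,200): print(r,a[r-2:r+3,264:304].mean(0).round().astype(int).tolist())
E
```

```text
90 [85, 86, 86, 87, 87, 87, 87, 87, 87, 84, 90, 95, 100, 103, 105, 109, 110, 114, 119, 123, 119, 115, 110, 105, 106, 103, 101, 101, 95, 90, 86, 87, 87, 90, 88, 86, 88, 87, 87, 88]
120 [87, 87, 88, 87, 87, 86, 86, 86, 83, 87, 93, 97, 101, 104, 109, 108, 110, 113, 117, 120, 116, 111, 110, 107, 104, 104, 102, 99, 94, 91, 87, 88, 89, 89, 88, 90, 87, 89, 89, 90]
150 [87, 86, 87, 87, 87, 87, 86, 87, 86, 88, 93, 97, 103, 105, 107, 109, 111, 114, 115, 115, 114, 110, 109, 105, 104, 104, 101, 97, 92, 86, 89, 89, 88, 88, 90, 89, 89, 90, 88, 87]
180 [87, 87, 86, 88, 87, 87, 87, 86, 87, 90, 95, 100, 101, 106, 109, 111, 110, 112, 113, 113, 111, 109, 108, 105, 105, 104, 100, 95, 90, 87, 89, 89, 89, 88, 88, 88, 88, 88, 89, 88]
200 [87, 88, 89, 86, 86, 87, 88, 87, 88, 91, 96, 99, 102, 109, 109, 111, 112, 112, 114, 113, 112, 109, 109, 106, 105, 103, 100, 94, 85, 88, 100, 112, 115, 112, 114, 113, 116, 113, 113, 113]
```

Call:
{"fn": "apply_moves", "kwargs": {"motion": [[40, -0.3, 0, 0, 0], [40, -0.55, 0, 0, 0], [40, -0.75, 0, 0, 0], [40, -0.95, 0, 0, 0], [40, -1.15, 0, 0, 0], [40, -1.3, 0, 0, 0], [40, -1.3, 0, 0, 0]]}}

```text
t: 8.28
tcp_pos: [0.4885, -0.0946, 0.1191]
tool_rot: [-0.483, 0.516, -0.516, 0.483]
force: [1.0, 1.3, -2.0]
finger_gap: 0.619
```

```bash
python3 snap.py wrist w10; python3 pick.py w10 215 60 140 150 4
```

```text
8.28 [ 0.4885 -0.0946  0.1191] zyaw -3.79 ydir [-1.e-04  0.e+00 -1.e+00] F [ 1.01  1.35 -2.01] T [-0.   -0.01  0.01] gap 0.619 q [-0.42  0.54  1.85 -0.    0.75 -0.35]
```

View pics/w10.png

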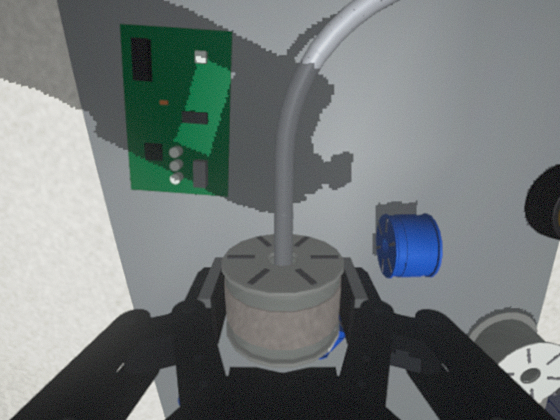

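```bash
python3 pick.py w10 265 0 140 150 5
```

```text
(no output)
```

View pics/w10c.png

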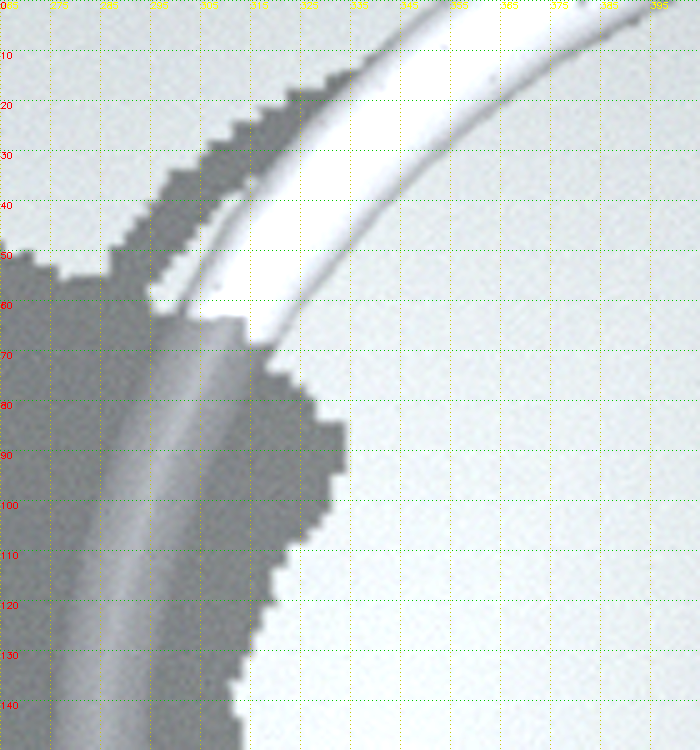

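Run:
```python
from tf import *
U=[[282.7,200],[283.3,180],[284.5,160],[285.9,140],[288.3,120],[292.1,100],[299,80],[310,63],[321.6,48.6],[333.4,34],[347,22.4],[359,11.2]]
a=cv2.imread("pics/w10.png").astype(float).mean(2)
for r in (160,180,200,220): print(r,a[r-2:r+3,266:306].mean(0).round().astype(int).tolist())
T,P=tf("w10",U);print(T.round(1));print(P[:,:2].round(1).tolist())
```

```text
160 [85, 86, 87, 88, 87, 86, 86, 86, 87, 90, 98, 103, 106, 110, 112, 113, 114, 118, 119, 116, 113, 110, 109, 105, 106, 105, 99, 94, 89, 87, 88, 88, 90, 89, 89, 89, 89, 89, 89, 90]
180 [87, 87, 87, 88, 87, 87, 87, 86, 88, 93, 99, 101, 107, 110, 112, 112, 115, 116, 117, 114, 113, 111, 108, 107, 107, 101, 98, 92, 89, 89, 89, 89, 89, 89, 88, 89, 90, 87, 90, 90]
200 [87, 89, 88, 89, 88, 87, 89, 87, 89, 95, 99, 102, 109, 112, 113, 114, 116, 117, 117, 114, 114, 109, 109, 108, 106, 103, 96, 90, 91, 91, 91, 91, 92, 93, 101, 117, 118, 118, 117, 125]
220 [157, 155, 158, 157, 157, 157, 160, 145, 110, 97, 101, 105, 109, 111, 114, 115, 116, 116, 117, 114, 112, 110, 111, 107, 104, 103, 114, 142, 159, 161, 160, 160, 161, 160, 161, 162, 160, 161, 161, 160]
[[-4.530e+01 -2.090e+01 -1.000e-01]
 [-5.370e+01 -2.090e+01  2.000e-01]
 [-6.190e+01 -2.090e+01  7.000e-01]
 [-6.970e+01 -2.090e+01  1.200e+00]
 [-7.720e+01 -2.090e+01  2.100e+00]
 [-8.450e+01 -2.090e+01  3.500e+00]
 [-9.150e+01 -2.090e+01  5.900e+00]
 [-9.730e+01 -2.090e+01  9.800e+00]
 [-1.021e+02 -2.090e+01  1.390e+01]
 [-1.069e+02 -2.090e+01  1.790e+01]
 [-1.106e+02 -2.090e+01  2.250e+01]
 [-1.142e+02 -2.090e+01  2.650e+01]]
[[491.5, -49.4], [492.3, -41.0], [493.3, -32.9], [494.3, -25.2], [495.7, -17.7], [497.6, -10.5], [500.5, -3.7], [504.8, 1.8], [509.1, 6.3], [513.4, 10.8], [518.3, 14.3], [522.5, 17.6]]
```

```bash
cat > fit2.py <<'E'
from fit import *
from tf import tf
W10=[[283,220],[283.5,200],[283.7,180],[284.4,160],[285.9,140],[288.3,120],[292.1,100],[299,80],[310,63],[321.6,48.6],[333.4,34],[347,22.4],[359,11.2]]
Q=tf("w10",W10)[1][:,:2]
S=[]
def fit3(sets,tipy=-96,t0=None):
    A=np.vstack([q for q,w in sets]);w=np.concatenate([np.full(len(q),w) for q,w in sets])
    t0=np.load("th.npy") if t0 is None else t0
    f=lambda th:np.r_[res(th,A)*w,(th[4]-70)/5*.3,(th[5]-70)/5*.3,(th[1]-tipy)*2]
    o=least_squares(f,t0,diff_step=1e-3,x_scale=[1,1,1,1,1,1],loss='soft_l1').x
    return o
def show(th,a,b,st=6,q0=None):
    s,X,h=curve(th)
    for t in np.arange(a,b,st):
        i=int(t/.5);print(int(t),X[i].round(1),round(float(np.degrees(h[i])),1))
if __name__=="__main__":
    th=fit3([(P[0],.5),(P[1],.5),(Q,2)]);print(th.round(2))
    for n,q in(("w5",P[0]),("w6",P[1]),("w10",Q)): print(n,res(th,q).round(1))
    np.save("th2.npy",th);show(th,0,300,6)
E
python3 fit2.py
```

```text
Traceback (most recent call last):
  File "fit2.py", line 17, in <module>
    th=fit3([(P[0],.5),(P[1],.5),(Q,2)]);print(th.round(2))
  File "fit2.py", line 10, in fit3
    o=least_squares(f,t0,diff_step=1e-3,x_scale=[1,1,1,1,1,1],loss='soft_l1').x
      ~~~~~~~~~~~~~^^^^^^^^^^^^^^^^^^^^^^^^^^^^^^^^^^^^^^^^^^^^^^^^^^^^^^^^^^
  File "fit2.py", line 9, in <lambda>
    f=lambda th:np.r_[res(th,A)*w,(th[4]-70)/5*.3,(th[5]-70)/5*.3,(th[1]-tipy)*2]
                      ~~~^^^^^^
  File "fit.py", line 18, in res
    s,X,h=curve(th);r=[]
          ~~~~~^^^^
  File "fit.py", line 12, in curve
    k=np.zeros(n);b=np.cumsum(L)
ValueError: negative dimensions are not allowed
```

```bash
python3 - <<'E'
t=open("fit.py").read()
a=t.index("    L=[L1");b=t.index("    h=np.radians")
t=t[:a]+"""    L=[L1,79,30,79,106];n=720;s=(np.arange(n)+.5)*ds;b=np.cumsum(L)
    ov=lambda p,q:np.clip(np.minimum(s+ds/2,q)-np.maximum(s-ds/2,p),0,ds)/ds
    k=np.radians(a1)/79*ov(b[0],b[1])-np.radians(a2)/79*ov(b[2],b[3])
"""+t[b:]
open("fit.py","w").write(t)
E
sed -i "s/diff_step=1e-3,x_scale=\[1,1,1,1,1,1\],/diff_step=1e-4,x_scale=[1,1,1,5,1,1],bounds=([470,-110,-10,40,60,60],[510,-80,15,85,80,80]),/" fit2.py; python3 fit2.py
```

```text
[488.46 -96.     4.15  65.55  72.26  71.41]
w5 [ 0.4  0.4  0.3  0.2 -0.1 -0.4  0.6 -0.7 -0.6  0.4  0.4]
w6 [ 0.9  0.1  0.3  0.4  0.5 -0.3 -0.7 -0.5 -0.6  0.3  0.6 -0.3 -0.2 -0.1]
w10 [-0.2 -0.  -0.   0.2  0.5  0.1 -0.5 -1.  -0.4  0.1  0.   0.5  0.1]
0 [488.5 -95.5] 4.1
6 [488.9 -89.5] 4.1
12 [489.4 -83.5] 4.1
18 [489.8 -77.5] 4.1
24 [490.2 -71.6] 4.1
30 [490.7 -65.6] 4.1
36 [491.1 -59.6] 4.1
42 [491.5 -53.6] 4.1
48 [492.  -47.6] 4.1
54 [492.4 -41.6] 4.1
60 [492.8 -35.7] 4.1
66 [493.3 -29.7] 5.0
72 [494.1 -23.7] 10.5
78 [495.5 -17.9] 16.0
84 [497.5 -12.2] 21.5
90 [499.9  -6.8] 27.0
96 [502.9  -1.6] 32.5
102 [506.4   3.3] 37.9
108 [510.3   7.8] 43.4
114 [514.7  12. ] 48.9
120 [519.4  15.7] 54.4
126 [524.5  18.9] 59.9
132 [529.8  21.7] 65.4
138 [535.4  23.9] 70.9
144 [541.1  25.5] 76.4
150 [547.   26.9] 76.4
156 [552.8  28.4] 76.4
162 [558.6  29.8] 76.4
168 [564.5  31.2] 76.4
174 [570.3  32.6] 76.4
180 [576.   34.3] 71.0
186 [581.6  36.5] 65.6
192 [586.9  39.3] 60.2
198 [592.   42.5] 54.8
204 [596.7  46.2] 49.3
210 [601.   50.4] 43.9
216 [605.   54.9] 38.5
222 [608.5  59.8] 33.1
228 [611.5  65. ] 27.6
234 [614.   70.4] 22.2
240 [616.   76.1] 16.8
246 [617.4  81.9] 11.4
252 [618.3  87.8] 5.9
258 [618.8  93.8] 5.0
264 [619.3  99.8] 5.0
270 [619.8 105.8] 5.0
276 [620.4 111.7] 5.0
282 [620.9 117.7] 5.0
288 [621.4 123.7] 5.0
294 [621.9 129.7] 5.0
```

```bash
cat > path.py <<'E'
import sys
from fit import curve
from h import *
from station import manip
def pose(th,s0):
    s,X,h=curve(th); ss=np.arange(s0-18,s0+18.1,1.);Y=np.c_[np.interp(ss,s,X[:,0]),np.interp(ss,s,X[:,1])]
    lo=ss<0
    u=np.array([np.sin(h[0]),np.cos(h[0])]);Y[lo]=X[0]+ss[lo,None]*u
    H=np.arctan2(*(Y[-1]-Y[0])) # angle from +y toward +x
    c=Y.mean(0);f=np.array([np.sin(H),np.cos(H)]);n=np.array([np.cos(H),-np.sin(H)])
    l=(Y-c)@n; # refine heading by linear fit
    k=np.polyfit((Y-c)@f,l,1)[0];H+=np.arctan(k);f=np.array([np.sin(H),np.cos(H)]);n=np.array([np.cos(H),-np.sin(H)])
    l=(Y-c)@n; off=(l.max()+l.min())/2
    m=np.interp(s0,s,X[:,0]) if s0>0 else None
    return c+n*off+0.7*f,H,np.ptp(l)   # TCP target
def scur(th,p): # arc position for present TCP
    ss=np.arange(-40,330,.5);d=[np.linalg.norm(pose(th,v)[0]-p) for v in ss];i=int(np.argmin(d));return ss[i],d[i]
def now(th,zt,s=None):
    st=manip.sense();Rm=R.from_quat(st['tool_rot']).as_matrix();p=st['tcp_pos']*1000
    s0,d=scur(th,p[:2]);tp,H,_=pose(th,s0);e=Rm.T@(np.r_[tp,zt]-p);yaw=np.arctan2(Rm[0,0]*-1,-Rm[1,0])
    yaw=np.arctan2(Rm[1,2],Rm[0,2])
    print("t %.2f s=%.1f tcp"%(st['t'],s0),p.round(1),"yawerr(deg) %.2f"%(np.degrees(-H-yaw)),"lat err z %.2f y %.2f"%(e[2],e[1]),"F tool",(Rm.T@st['force']).round(1),"T tool",(Rm.T@st['ft_torque']).round(2),"gap %.3f"%st['finger_gap'])
    return st,Rm,p,s0,yaw
if __name__=="__main__":
    th=np.load(sys.argv[1]);zt=float(sys.argv[2]);ds=float(sys.argv[3]);n=int(sys.argv[4]);zo=float(sys.argv[5]) if len(sys.argv)>5 else 0
    st,Rm,p,s0,yaw=now(th,zt)
    rows=[]
    for i in range(1,n+1):
        tp,H,w=pose(th,s0+ds*i);d=Rm.T@(np.r_[tp,zt]-p)/30
        rows.append([40,round(float(d[0]),2),round(float(d[1]),2),round(float(d[2]+zo/30),2),round(float(np.degrees(yaw+H))/10,2)])
    print("end s",s0+ds*n,"bow",round(float(w),2),"H",round(float(np.degrees(H)),1));print(rows)
E
python3 path.py th2.npy 119.5 4 10
```

```text
t 8.32 s=0.0 tcp [488.6 -94.9 119.1] yawerr(deg) -0.34 lat err z -0.09 y -0.37 F tool [ 0.4  2.4 -0.2] T tool [-0.02  0.04  0.02] gap 0.618
end s 40.0 bow 0.0 H 4.1
[[40, -0.13, -0.01, -0.0, 0.03], [40, -0.26, -0.01, -0.0, 0.03], [40, -0.4, -0.01, -0.0, 0.03], [40, -0.53, -0.01, 0.0, 0.03], [40, -0.66, -0.01, 0.0, 0.03], [40, -0.79, -0.01, 0.0, 0.03], [40, -0.93, -0.01, 0.0, 0.03], [40, -1.06, -0.01, 0.0, 0.03], [40, -1.19, -0.01, 0.0, 0.03], [40, -1.33, -0.01, 0.01, 0.03]]
```

Call:
{"fn": "apply_moves", "kwargs": {"motion": [[40, -0.13, -0.01, 0, 0.03], [40, -0.26, -0.01, 0, 0.03], [40, -0.4, -0.01, 0, 0.03], [40, -0.53, -0.01, 0, 0.03], [40, -0.66, -0.01, 0, 0.03], [40, -0.79, -0.01, 0, 0.03], [40, -0.93, -0.01, 0, 0.03], [40, -1.06, -0.01, 0, 0.03], [40, -1.2, -0.01, 0, 0.03], [40, -1.33, -0.01, 0, 0.03], [40, -1.33, -0.01, 0, 0.03]]}}

```text
t: 9.7
tcp_pos: [0.4912, -0.0548, 0.1194]
tool_rot: [-0.482, 0.518, -0.517, 0.482]
force: [0.7, 0.2, -4.2]
finger_gap: 0.618
```

```bash
python3 snap.py wrist w11; python3 pick.py w11 240 0 160 130 5;python3 path.py th2.npy 119.5 4 8
```

```text
9.7 [ 0.4912 -0.0548  0.1194] zyaw -4.09 ydir [-1.e-04  0.e+00 -1.e+00] F [ 0.71  0.18 -4.18] T [ 0.06 -0.04 -0.01] gap 0.618 q [-0.34  0.53  1.86 -0.    0.75 -0.27]
t 9.75 s=40.0 tcp [491.3 -55.  119.4] yawerr(deg) -0.05 lat err z 0.17 y -0.08 F tool [ 0.9  3.5 -0.2] T tool [-0.06  0.01 -0.07] gap 0.617
end s 72.0 bow 2.31 H 11.4
[[40, -0.13, -0.0, 0.01, 0.0], [40, -0.26, -0.0, 0.01, 0.0], [40, -0.4, -0.0, 0.01, 0.01], [40, -0.53, -0.0, 0.01, 0.05], [40, -0.66, -0.0, 0.02, 0.14], [40, -0.79, -0.0, 0.03, 0.28], [40, -0.93, -0.0, 0.04, 0.47], [40, -1.06, -0.0, 0.06, 0.73]]
```

View pics/w11.png

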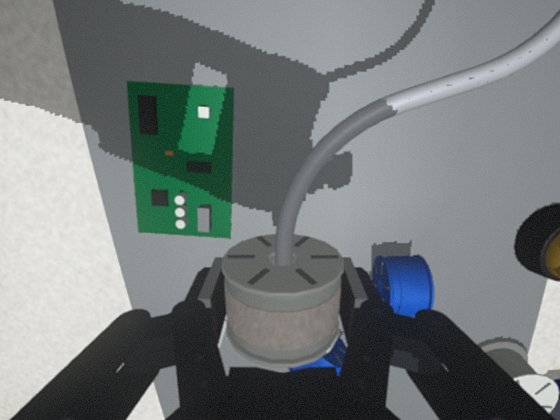

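```bash
cat > ov.py <<'E'
import sys,pickle
from h import *
from fit import curve
f,thf=sys.argv[1:3];x0,y0,w,h,k=map(int,sys.argv[3:8])
s,c=pickle.load(open(f"pics/{f}.pkl","rb"));S,X,H=curve(np.load(thf))
a=cv2.imread(f"pics/{f}.png")[y0:y0+h,x0:x0+w];a=cv2.resize(a,None,fx=k,fy=k,interpolation=cv2.INTER_CUBIC);a=np.clip(a*1.5,0,255).astype(np.uint8)
for o,col in((0,(0,0,255)),(4,(0,255,0)),(-4,(255,0,0))):
    Y=X+o*np.c_[np.cos(H),-np.sin(H)]
    uv=proj(c,np.c_[Y,np.full(len(Y),140.)][::4]/1000)
    for u,sv in zip(uv,S[::4]):
        q=(int((u[0]-x0+.5)*k),int((u[1]-y0+.5)*k));cv2.circle(a,q,1,col,-1)
        if o==0 and int(sv)%10==0: cv2.putText(a,str(int(sv)),(q[0]+4,q[1]),0,.35,(0,255,255))
cv2.imwrite(f"pics/{f}o.png",a)
E
python3 ov.py w11 th2.npy 250 0 310 260 2; python3 ov.py w11 th2.npy 260 0 190 145 4
python3 ov.py w11 th2.npy 260 60 190 150 4
```

```text
(no output)
```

View pics/w11o.png

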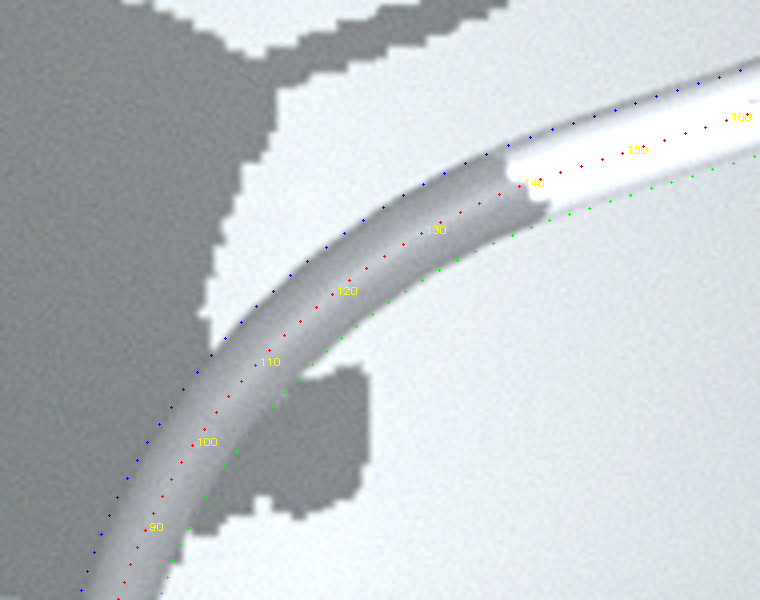

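The overlay shows the fitted rod edges matching the image to within about 0.5 mm. I'll follow the bend.

Call:
{"fn": "apply_moves", "kwargs": {"motion": [[40, -0.13, 0, 0.01, 0], [40, -0.26, 0, 0.01, 0], [40, -0.4, 0, 0.01, 0.01], [40, -0.53, 0, 0.01, 0.05], [40, -0.66, 0, 0.02, 0.14], [40, -0.79, 0, 0.03, 0.28], [40, -0.93, 0, 0.04, 0.47], [40, -1.06, 0, 0.06, 0.73], [40, -1.06, 0, 0.06, 0.73]]}}

```text
t: 10.88
tcp_pos: [0.4954, -0.0233, 0.1194]
tool_rot: [0.448, -0.547, 0.547, -0.448]
force: [-0.6, -0.2, -2.2]
finger_gap: 0.616
```

```bash
python3 path.py th2.npy 119.5 3 9
```

```text
t 10.88 s=72.0 tcp [495.4 -23.3 119.4] yawerr(deg) 0.03 lat err z 0.03 y -0.08 F tool [ 0.3  2.2 -0.6] T tool [0.03 0.   0.02] gap 0.616
end s 99.0 bow 2.57 H 35.2
[[40, -0.09, -0.0, 0.01, 0.22], [40, -0.19, -0.0, 0.01, 0.47], [40, -0.29, -0.0, 0.03, 0.74], [40, -0.38, -0.0, 0.04, 1.01], [40, -0.48, -0.0, 0.06, 1.28], [40, -0.57, -0.0, 0.09, 1.56], [40, -0.67, -0.0, 0.12, 1.83], [40, -0.76, -0.0, 0.15, 2.11], [40, -0.85, -0.0, 0.19, 2.38]]
```

No contact forces so far. Continuing.

Call:
{"fn": "apply_moves", "kwargs": {"motion": [[40, -0.09, 0, 0.01, 0.22], [40, -0.19, 0, 0.01, 0.47], [40, -0.29, 0, 0.03, 0.74], [40, -0.38, 0, 0.04, 1.01], [40, -0.48, 0, 0.06, 1.28], [40, -0.57, 0, 0.09, 1.56], [40, -0.67, 0, 0.12, 1.83], [40, -0.76, 0, 0.15, 2.11], [40, -0.85, 0, 0.19, 2.38], [40, -0.85, 0, 0.19, 2.38]]}}

```text
t: 12.12
tcp_pos: [0.5061, 0.0003, 0.1194]
tool_rot: [0.326, -0.628, 0.628, -0.326]
force: [-0.9, 0.3, -2.9]
finger_gap: 0.619
```

```bash
python3 snap.py wrist w12;python3 ov.py w12 th2.npy 230 0 190 150 4; python3 path.py th2.npy 119.5 3 10
```

```text
12.12 [5.061e-01 3.000e-04 1.194e-01] zyaw -35.16 ydir [ 1.e-04 -1.e-04 -1.e+00] F [-0.87  0.28 -2.95] T [-0.   -0.01  0.01] gap 0.619 q [-0.22  0.54  1.83 -0.    0.77  0.39]
t 12.18 s=98.5 tcp [5.059e+02 2.000e-01 1.194e+02] yawerr(deg) 0.41 lat err z -0.18 y -0.13 F tool [-0.7  2.3 -0.4] T tool [-0.01 -0.02 -0.02] gap 0.621
end s 128.5 bow 2.56 H 62.2
[[40, -0.09, -0.0, -0.0, 0.23], [40, -0.19, -0.0, 0.0, 0.51], [40, -0.28, -0.0, 0.02, 0.78], [40, -0.38, -0.0, 0.03, 1.06], [40, -0.48, -0.0, 0.05, 1.33], [40, -0.57, -0.0, 0.08, 1.6], [40, -0.66, -0.0, 0.11, 1.88], [40, -0.76, -0.0, 0.15, 2.15], [40, -0.85, -0.0, 0.18, 2.43], [40, -0.93, -0.0, 0.23, 2.7]]
```

View pics/w12.png

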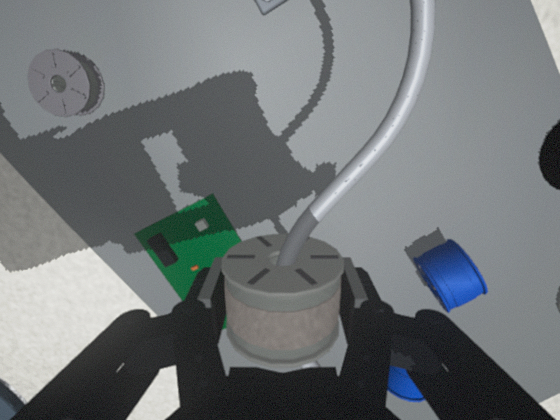

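```bash
python3 ov.py w12 th2.npy 255 0 130 260 3; cp pics/w12o.png pics/w12o2.png; python3 -c "
import cv2;a=cv2.imread('pics/w12o2.png');cv2.imwrite('pics/w12o2.png',a[:600])"
```

```text
(no output)
```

View pics/w12o2.png

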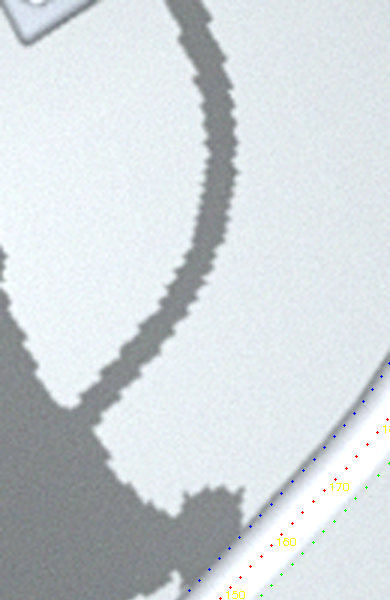

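```bash
python3 ov.py w12 th2.npy 260 0 180 265 3; python3 -c "
import cv2;a=cv2.imread('pics/w12o.png');cv2.imwrite('pics/w12o3.png',a[::,:])
print(a.shape)
cv2.imwrite('pics/w12o3.png',cv2.resize(a,None,fx=.74,fy=.74,interpolation=cv2.INTER_AREA))"
```

```text
(795, 540, 3)
```

View pics/w12o3.png

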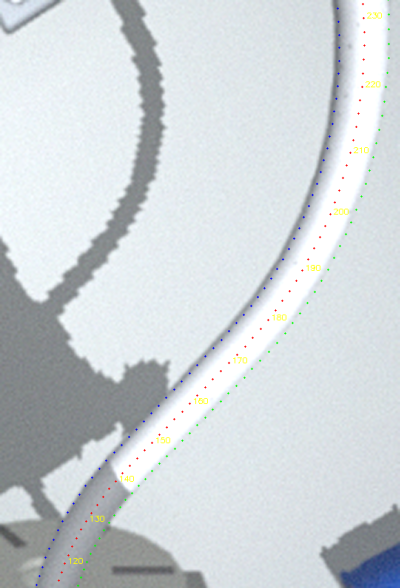

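Call:
{"fn": "apply_moves", "kwargs": {"motion": [[40, -0.09, 0, 0, 0.23], [40, -0.19, 0, 0, 0.51], [40, -0.28, 0, 0.02, 0.78], [40, -0.38, 0, 0.03, 1.06], [40, -0.48, 0, 0.05, 1.33], [40, -0.57, 0, 0.08, 1.6], [40, -0.66, 0, 0.11, 1.88], [40, -0.66, 0, 0.11, 1.88]]}}

```text
t: 13.18
tcp_pos: [0.5201, 0.0145, 0.1194]
tool_rot: [0.219, -0.672, 0.672, -0.219]
force: [-0.6, 0.2, -2.4]
finger_gap: 0.616
```

```bash
python3 path.py th2.npy 119.5 3 10
```

```text
t 13.18 s=119.5 tcp [520.1  14.5 119.4] yawerr(deg) -0.00 lat err z -0.09 y -0.13 F tool [ 0.4  2.4 -0.5] T tool [-0.04 -0.03 -0.05] gap 0.616
end s 149.5 bow 1.0 H 75.2
[[40, -0.1, -0.0, 0.0, 0.27], [40, -0.2, -0.0, 0.01, 0.55], [40, -0.3, -0.0, 0.02, 0.82], [40, -0.39, -0.0, 0.04, 1.09], [40, -0.49, -0.0, 0.06, 1.33], [40, -0.58, -0.0, 0.08, 1.55], [40, -0.68, -0.0, 0.11, 1.74], [40, -0.77, -0.0, 0.14, 1.9], [40, -0.87, -0.0, 0.17, 2.03], [40, -0.96, -0.0, 0.2, 2.12]]
```

Call:
{"fn": "apply_moves", "kwargs": {"motion": [[40, -0.1, 0, 0, 0.27], [40, -0.2, 0, 0.01, 0.55], [40, -0.3, 0, 0.02, 0.82], [40, -0.39, 0, 0.04, 1.09], [40, -0.49, 0, 0.06, 1.33], [40, -0.58, 0, 0.08, 1.55], [40, -0.68, 0, 0.11, 1.74], [40, -0.77, 0, 0.14, 1.9], [40, -0.87, 0, 0.17, 2.03], [40, -0.96, 0, 0.2, 2.12], [40, -0.96, 0, 0.2, 2.12]]}}

```text
t: 14.55
tcp_pos: [0.5472, 0.0267, 0.1194]
tool_rot: [0.091, -0.701, 0.701, -0.091]
force: [-0.2, -0.2, -2.5]
finger_gap: 0.619
```

```bash
python3 snap.py wrist w13;python3 ov.py w13 th2.npy 180 0 200 150 4; python3 path.py th2.npy 119.5 3 10; python3 -c "
import cv2;a=cv2.imread('pics/w13.png');cv2.imwrite('pics/w13h.png',a)"
```

```text
14.55 [0.5472 0.0267 0.1194] zyaw -75.22 ydir [ 3.e-04 -0.e+00 -1.e+00] F [-0.19 -0.25 -2.49] T [0.03 0.02 0.  ] gap 0.619 q [-0.16  0.58  1.73  0.    0.83  1.16]
t 14.60 s=149.5 tcp [546.9  26.7 119.4] yawerr(deg) 0.02 lat err z 0.09 y -0.12 F tool [-0.6  3.  -1.1] T tool [-0.03 -0.   -0.01] gap 0.616
end s 179.5 bow 2.18 H 70.3
[[40, -0.1, -0.0, 0.0, 0.06], [40, -0.2, -0.0, -0.0, 0.1], [40, -0.3, -0.0, -0.0, 0.11], [40, -0.4, -0.0, -0.0, 0.11], [40, -0.5, -0.0, -0.0, 0.08], [40, -0.6, -0.0, -0.01, 0.03], [40, -0.7, -0.0, -0.01, -0.06], [40, -0.8, -0.0, -0.02, -0.17], [40, -0.9, -0.0, -0.02, -0.31], [40, -1.0, -0.0, -0.03, -0.49]]
```

View pics/w13.png

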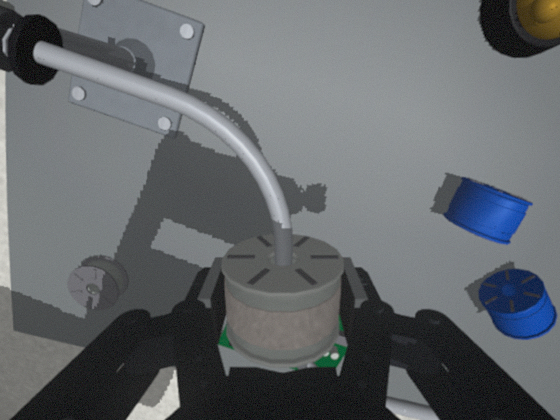

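View pics/w13o.png

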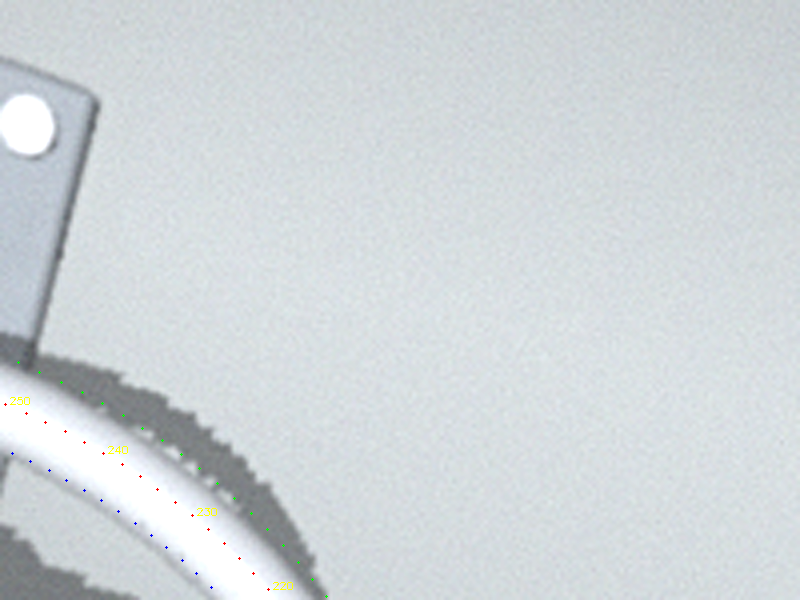

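```bash
python3 pick.py w13 30 30 150 110 5; cp pics/w13c.png pics/w13c1.png;python3 pick.py w13 170 85 140 155 4
```

```text
(no output)
```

View pics/w13c1.png

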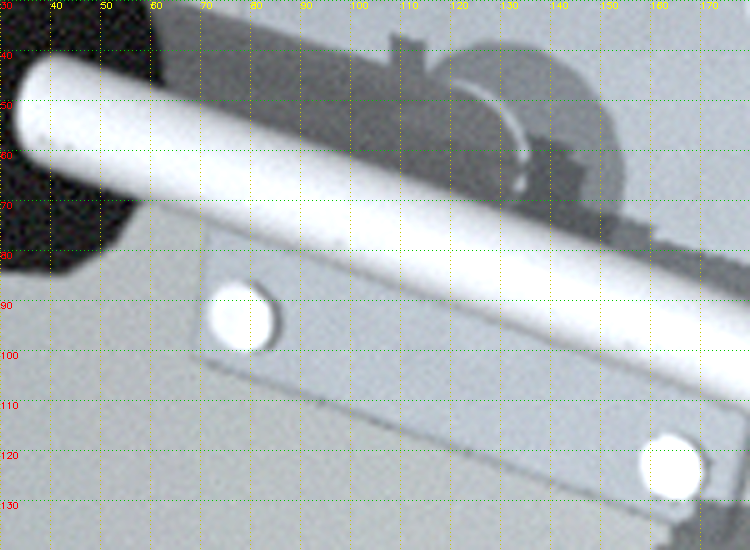

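View pics/w13c.png

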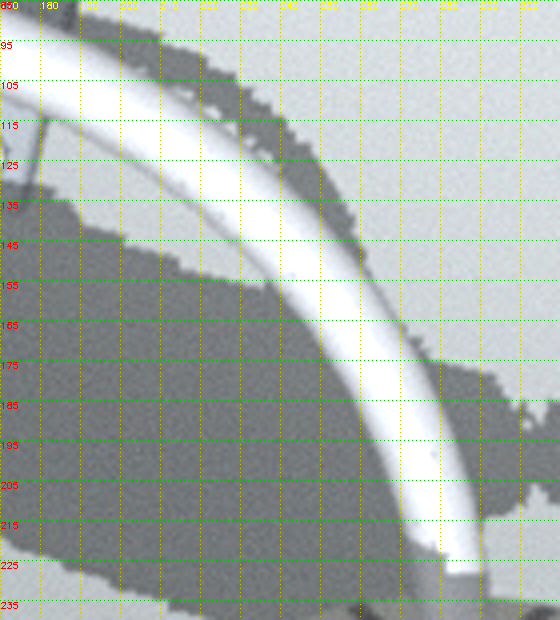

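```bash
cat > fit4.py <<'E'
from fit2 import *
W13=[[60,58.2],[90,68.8],[120,79.2],[150,89.6],[178,100],[195,108.8],[219,121.5],[237.8,140.5],[252.8,157.2],[266,176.8],[275,197.5],[280.5,218]]
Q3=tf("w13",W13)[1][:,:2]
if __name__=="__main__":
    th=fit3([(P[0],.3),(P[1],.3),(Q,1),(Q3,2)],t0=np.load("th2.npy"));print(th.round(2))
    for n,q in(("w6",P[1]),("w10",Q),("w13",Q3)): print(n,res(th,q).round(1))
    np.save("th4.npy",th);show(th,140,300,10);print(Q3[0])
E
python3 fit4.py;python3 path.py th4.npy 119.5 3 10
```

```text
[488.15 -96.     4.51  65.89  71.34  70.68]
w6 [ 0.8  0.   0.4  0.6  0.9  0.2 -0.   0.3  0.2  0.8  0.7 -0.2 -0.1 -0. ]
w10 [-0.1 -0.  -0.   0.1  0.4  0.1 -0.6 -1.  -0.4  0.2  0.1  0.6  0.4]
w13 [-0.  -0.1  0.   0.1  0.  -0.3  0.6 -0.2 -0.   0.1 -0.1 -0.2]
140 [537.1  24.8] 71.9
150 [546.7  27.4] 75.8
160 [556.4  29.9] 75.8
170 [566.1  32.3] 75.8
180 [575.7  35. ] 70.8
190 [584.9  39. ] 61.9
200 [593.3  44.5] 52.9
210 [600.7  51.1] 44.0
220 [607.1  58.8] 35.0
230 [612.1  67.5] 26.1
240 [615.7  76.8] 17.2
250 [617.9  86.5] 8.2
260 [618.9  96.5] 5.2
270 [619.8 106.4] 5.2
280 [620.7 116.4] 5.2
290 [621.6 126.3] 5.2
[622.09380934 132.23580326]
t 14.60 s=149.5 tcp [546.9  26.7 119.4] yawerr(deg) 0.65 lat err z -0.40 y -0.12 F tool [-0.6  3.  -1.1] T tool [-0.03 -0.   -0.01] gap 0.616
end s 179.5 bow 2.13 H 70.0
[[40, -0.1, -0.0, -0.02, 0.0], [40, -0.2, -0.0, -0.02, 0.04], [40, -0.3, -0.0, -0.02, 0.06], [40, -0.4, -0.0, -0.02, 0.05], [40, -0.5, -0.0, -0.03, 0.03], [40, -0.6, -0.0, -0.03, -0.02], [40, -0.7, -0.0, -0.03, -0.1], [40, -0.8, -0.0, -0.04, -0.21], [40, -0.9, -0.0, -0.05, -0.35], [40, -0.99, -0.0, -0.06, -0.52]]
```

Fit residuals are now within 0.6 mm in the last view. Continuing.

Call:
{"fn": "apply_moves", "kwargs": {"motion": [[40, -0.1, 0, -0.02, 0], [40, -0.2, 0, -0.02, 0.04], [40, -0.3, 0, -0.02, 0.06], [40, -0.4, 0, -0.02, 0.05], [40, -0.5, 0, -0.03, 0.03], [40, -0.6, 0, -0.03, -0.02], [40, -0.7, 0, -0.03, -0.1], [40, -0.8, 0, -0.04, -0.21], [40, -0.9, 0, -0.05, -0.35], [40, -0.99, 0, -0.06, -0.52], [40, -0.99, 0, -0.06, -0.52]]}}

```text
t: 15.98
tcp_pos: [0.5754, 0.036, 0.1194]
tool_rot: [0.123, -0.696, 0.696, -0.123]
force: [0.7, -1.4, -3.3]
finger_gap: 0.619
```

```bash
python3 snap.py wrist w14;python3 ov.py w14 th4.npy 100 60 200 200 3; python3 path.py th4.npy 119.5 3 9
```

```text
15.97 [0.5754 0.036  0.1194] zyaw -69.99 ydir [ 2.e-04 -0.e+00 -1.e+00] F [ 0.67 -1.4  -3.32] T [0.01 0.04 0.03] gap 0.619 q [-0.13  0.61  1.65  0.    0.87  1.09]
t 16.02 s=179.5 tcp [575.2  36.  119.4] yawerr(deg) 0.01 lat err z 0.05 y -0.12 F tool [-0.4  2.4 -0.3] T tool [ 0.01 -0.03  0.02] gap 0.622
end s 206.5 bow 2.51 H 47.1
[[40, -0.1, -0.0, -0.0, -0.2], [40, -0.2, -0.0, -0.01, -0.43], [40, -0.3, -0.0, -0.02, -0.68], [40, -0.4, -0.0, -0.04, -0.95], [40, -0.49, -0.0, -0.06, -1.22], [40, -0.59, -0.0, -0.08, -1.48], [40, -0.68, -0.0, -0.11, -1.75], [40, -0.77, -0.0, -0.14, -2.02], [40, -0.86, -0.0, -0.18, -2.29]]
```

View pics/w14o.png

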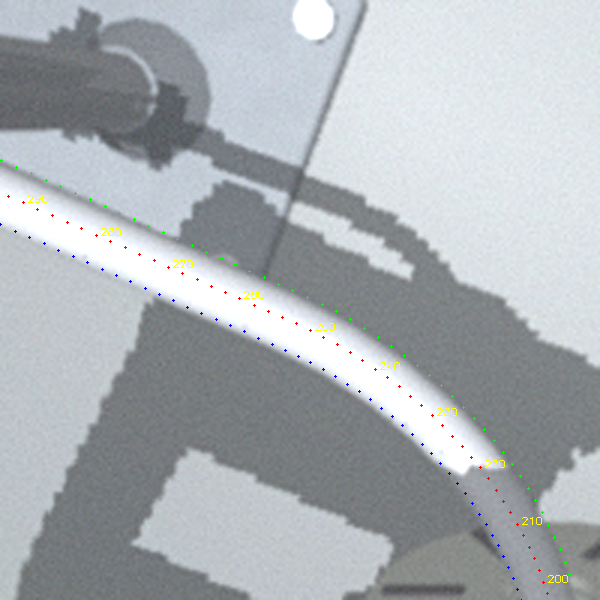

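Call:
{"fn": "apply_moves", "kwargs": {"motion": [[40, -0.1, 0, 0, -0.2], [40, -0.2, 0, -0.01, -0.43], [40, -0.3, 0, -0.02, -0.68], [40, -0.4, 0, -0.04, -0.95], [40, -0.49, 0, -0.06, -1.22], [40, -0.59, 0, -0.08, -1.48], [40, -0.68, 0, -0.11, -1.75], [40, -0.77, 0, -0.14, -2.02], [40, -0.86, 0, -0.18, -2.29], [40, -0.86, 0, -0.18, -2.29]]}}

```text
t: 17.27
tcp_pos: [0.5978, 0.05, 0.1194]
tool_rot: [0.259, -0.658, 0.658, -0.259]
force: [-0.0, 0.9, -2.6]
finger_gap: 0.619
```

```bash
python3 snap.py wrist w15;python3 ov.py w15 th4.npy 140 0 200 200 3; python3 path.py th4.npy 119.5 3 9
```

```text
17.27 [0.5978 0.05   0.1194] zyaw -47.08 ydir [ 3.e-04  0.e+00 -1.e+00] F [-0.03  0.9  -2.61] T [0.05 0.03 0.05] gap 0.619 q [-0.1   0.64  1.59  0.    0.91  0.72]
t 17.32 s=206.5 tcp [597.6  49.9 119.4] yawerr(deg) -0.01 lat err z 0.06 y -0.12 F tool [0.3 2.5 0.3] T tool [-0.03  0.    0.01] gap 0.615
end s 233.5 bow 2.51 H 23.0
[[40, -0.1, -0.0, -0.0, -0.27], [40, -0.2, -0.0, -0.01, -0.54], [40, -0.29, -0.0, -0.02, -0.8], [40, -0.39, -0.0, -0.04, -1.07], [40, -0.49, -0.0, -0.06, -1.34], [40, -0.58, -0.0, -0.09, -1.61], [40, -0.67, -0.0, -0.12, -1.88], [40, -0.77, -0.0, -0.15, -2.15], [40, -0.86, -0.0, -0.19, -2.41]]
```

View pics/w15.png

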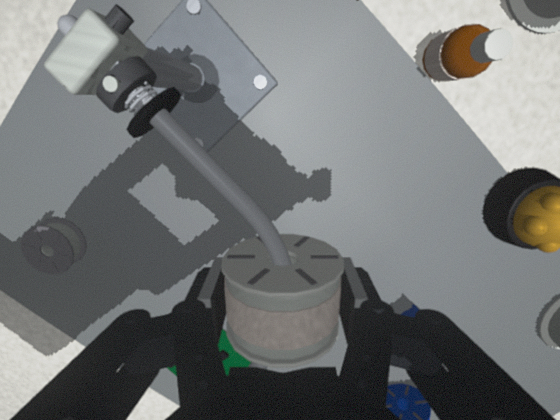

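```bash
python3 ov.py w15 th4.npy 180 20 150 240 3;python3 -c "
import cv2;a=cv2.imread('pics/w15o.png');cv2.imwrite('pics/w15o.png',a[:600])"
```

View pics/w15o.png

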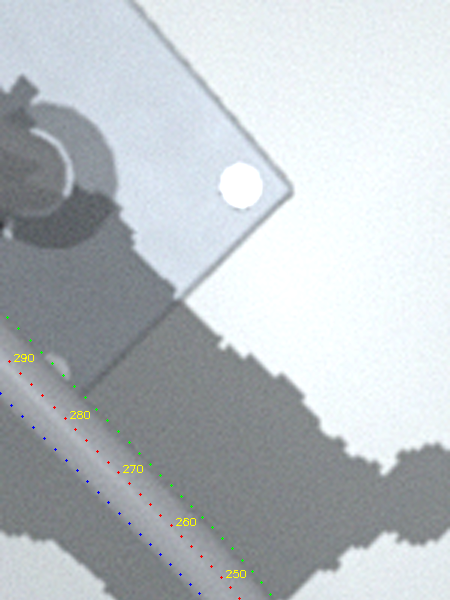

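Call:
{"fn": "apply_moves", "kwargs": {"motion": [[40, -0.1, 0, 0, -0.27], [40, -0.2, 0, -0.01, -0.54], [40, -0.29, 0, -0.02, -0.8], [40, -0.39, 0, -0.04, -1.07], [40, -0.49, 0, -0.06, -1.34], [40, -0.58, 0, -0.09, -1.61], [40, -0.67, 0, -0.12, -1.88], [40, -0.77, 0, -0.15, -2.15], [40, -0.86, 0, -0.19, -2.41], [40, -0.86, 0, -0.19, -2.41]]}}

```text
t: 18.58
tcp_pos: [0.6125, 0.0717, 0.1193]
tool_rot: [-0.39, 0.59, -0.59, 0.39]
force: [0.2, 0.3, -3.3]
finger_gap: 0.623
```

```bash
python3 snap.py wrist w16;python3 ov.py w16 th4.npy 190 40 160 180 3; python3 path.py th4.npy 119.5 3 10
```

```text
18.57 [0.6125 0.0717 0.1193] zyaw -23.04 ydir [-2.e-04 -0.e+00 -1.e+00] F [ 0.25  0.33 -3.32] T [-0.    0.05 -0.  ] gap 0.623 q [-0.06  0.66  1.55 -0.    0.94  0.34]
t 18.62 s=233.5 tcp [612.5  71.5 119.4] yawerr(deg) 0.10 lat err z 0.08 y -0.15 F tool [-0.6  2.8  0. ] T tool [-0.01 -0.   -0.06] gap 0.619
end s 263.5 bow 0.44 H 5.5
[[40, -0.1, -0.0, -0.0, -0.28], [40, -0.2, -0.0, -0.01, -0.54], [40, -0.29, -0.0, -0.02, -0.79], [40, -0.39, -0.0, -0.04, -1.02], [40, -0.49, -0.0, -0.05, -1.22], [40, -0.59, -0.0, -0.07, -1.39], [40, -0.68, -0.0, -0.1, -1.53], [40, -0.78, -0.0, -0.12, -1.63], [40, -0.88, -0.01, -0.15, -1.71], [40, -0.97, -0.01, -0.17, -1.76]]
```

View pics/w16.png

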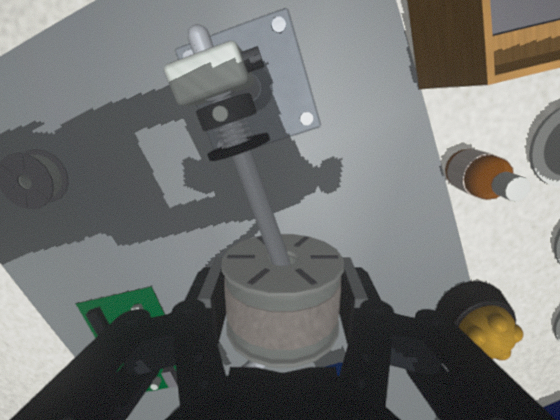

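View pics/w16o.png

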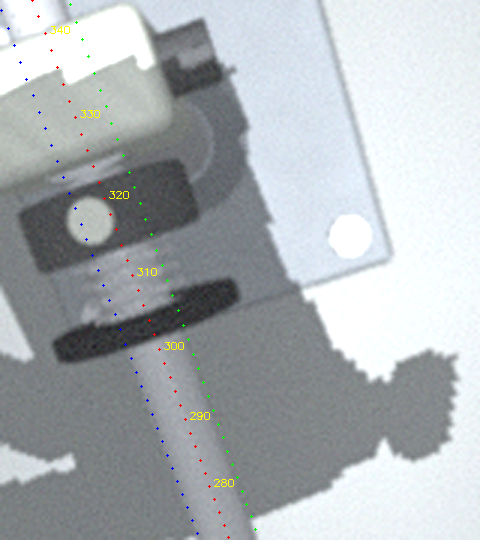

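Call:
{"fn": "apply_moves", "kwargs": {"motion": [[40, -0.1, 0, 0, -0.28], [40, -0.2, 0, -0.01, -0.54], [40, -0.29, 0, -0.02, -0.79], [40, -0.39, 0, -0.04, -1.02], [40, -0.49, 0, -0.05, -1.22], [40, -0.59, 0, -0.07, -1.39], [40, -0.68, 0, -0.1, -1.53], [40, -0.78, 0, -0.12, -1.63], [40, -0.88, 0, -0.15, -1.71], [40, -0.97, 0, -0.17, -1.76], [40, -0.97, 0, -0.17, -1.76]]}}

```text
t: 20.0
tcp_pos: [0.6193, 0.1006, 0.1194]
tool_rot: [0.476, -0.523, 0.523, -0.476]
force: [-0.3, 0.2, -2.6]
finger_gap: 0.618
```

```bash
python3 snap.py wrist w17;python3 ov.py w17 th4.npy 200 110 170 160 4; python3 path.py th4.npy 119.5 3 4
```

```text
20.0 [0.6193 0.1006 0.1194] zyaw -5.4 ydir [ 0. -0. -1.] F [-0.32  0.17 -2.62] T [-0.07 -0.04 -0.03] gap 0.618 q [-0.02  0.67  1.52 -0.    0.95  0.08]
t 20.05 s=263.5 tcp [619.3 100.4 119.4] yawerr(deg) -0.10 lat err z -0.19 y -0.10 F tool [-0.7  2.4 -0.1] T tool [ 0.01 -0.06  0.02] gap 0.615
end s 275.5 bow 0.0 H 5.2
[[40, -0.1, -0.0, -0.0, -0.01], [40, -0.2, -0.0, -0.0, -0.02], [40, -0.3, -0.0, -0.0, -0.02], [40, -0.4, -0.0, -0.0, -0.02]]
```

View pics/w17o.png

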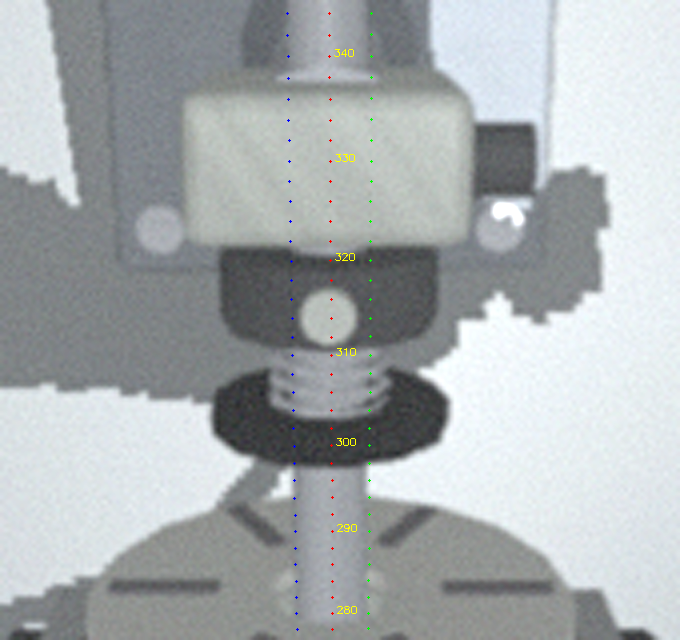

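Call:
{"fn": "apply_moves", "kwargs": {"motion": [[40, -0.1, 0, 0, -0.02], [40, -0.2, 0, 0, -0.02], [40, -0.3, 0, 0, -0.02], [40, -0.4, 0, 0, -0.02], [40, -0.45, 0, 0, -0.02], [40, -0.5, 0, 0, -0.02], [40, -0.5, 0, 0, -0.02]]}}

```text
t: 20.92
tcp_pos: [0.6207, 0.1154, 0.1194]
tool_rot: [-0.477, 0.522, -0.522, 0.477]
force: [-0.3, 0.7, -3.0]
finger_gap: 0.616
```

```bash
python3 snap.py wrist w18;python3 pick.py w18 200 150 170 140 4; python3 path.py th4.npy 119.5 1 4
```

```text
20.93 [0.6207 0.1154 0.1194] zyaw -5.22 ydir [-0.  0. -1.] F [-0.29  0.74 -3.02] T [0.01 0.04 0.  ] gap 0.616 q [0.01 0.67 1.51 0.   0.96 0.1 ]
t 20.98 s=278.5 tcp [620.7 115.3 119.4] yawerr(deg) 0.05 lat err z -0.11 y -0.09 F tool [ 0.2  2.4 -0.4] T tool [ 0.01 -0.02  0.02] gap 0.618
end s 282.5 bow 0.0 H 5.2
[[40, -0.03, -0.0, -0.0, -0.0], [40, -0.07, -0.0, -0.0, -0.0], [40, -0.1, -0.0, -0.0, -0.0], [40, -0.13, -0.0, -0.0, -0.0]]
```

View pics/w18c.png

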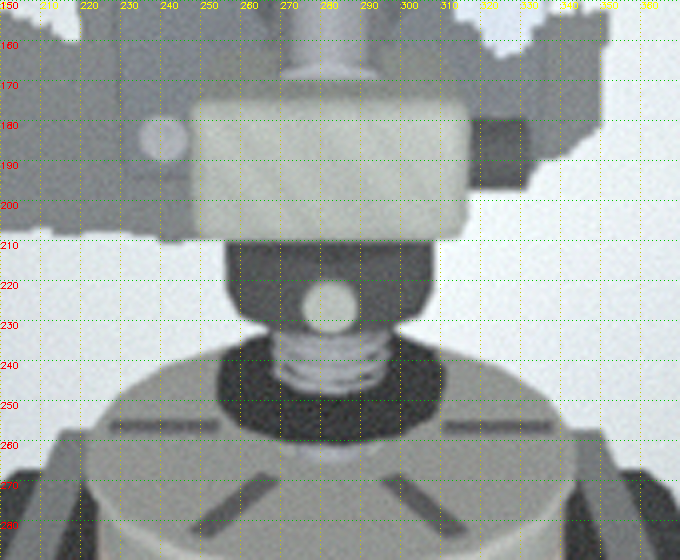

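Call:
{"fn": "apply_moves", "kwargs": {"motion": [[40, -0.03, 0, 0, 0], [40, -0.06, 0, 0, 0], [40, -0.09, 0, 0, 0], [40, -0.09, 0, 0, 0], [40, -0.09, 0, 0, 0]]}}

```text
t: 21.6
tcp_pos: [0.6209, 0.118, 0.1194]
tool_rot: [0.477, -0.522, 0.522, -0.477]
force: [0.2, 0.2, -2.5]
finger_gap: 0.618
```

```bash
python3 snap.py wrist w19;python3 snap.py wrist w19;python3 path.py th4.npy 119.5 1 1
```

```text
21.6 [0.6209 0.118  0.1194] zyaw -5.22 ydir [-0. -0. -1.] F [ 0.22  0.15 -2.47] T [-0.03 -0.04 -0.01] gap 0.618 q [ 0.01  0.67  1.51 -0.    0.96  0.1 ]
21.65 [0.6209 0.118  0.1194] zyaw -5.22 ydir [-0. -0. -1.] F [ 0.71  0.24 -2.75] T [0.04 0.   0.02] gap 0.614 q [ 0.01  0.67  1.51 -0.    0.96  0.1 ]
t 21.70 s=281.0 tcp [620.9 117.9 119.4] yawerr(deg) 0.05 lat err z -0.11 y -0.10 F tool [ 0.5  3.  -0.2] T tool [-0.01  0.04 -0.01] gap 0.619
end s 282.0 bow 0.0 H 5.2
[[40, -0.03, -0.0, -0.0, -0.01]]
```

Call:
{"fn": "apply_moves", "kwargs": {"motion": [[40, -0.03, 0, 0, 0], [40, -0.06, 0, 0, 0], [40, -0.06, 0, 0, 0]]}}

```text
t: 22.08
tcp_pos: [0.6211, 0.1199, 0.1194]
tool_rot: [-0.477, 0.522, -0.522, 0.477]
force: [-0.5, 0.1, -2.6]
finger_gap: 0.617
```

```bash
python3 path.py th4.npy 119.5 1 1;python3 snap.py wrist w20;python3 snap.py side s20;python3 path.py th4.npy 119.5 1 1; python3 pick.py w20 200 150 170 140 4
```

```text
t 22.07 s=283.0 tcp [621.1 119.9 119.4] yawerr(deg) 0.05 lat err z -0.12 y -0.09 F tool [-0.   2.6 -0.5] T tool [0.02 0.03 0.  ] gap 0.617
end s 284.0 bow 0.0 H 5.2
[[40, -0.03, -0.0, -0.0, -0.0]]
22.07 [0.6211 0.1199 0.1194] zyaw -5.21 ydir [-0.  0. -1.] F [-0.53  0.08 -2.61] T [ 0.   -0.02 -0.03] gap 0.617 q [0.01 0.67 1.51 0.   0.96 0.11]
22.12 [0.6211 0.1198 0.1194] zyaw -5.21 ydir [ 0. -0. -1.] F [ 0.24  0.51 -2.12] T [ 0.03 -0.02  0.03] gap 0.616 q [ 0.01  0.67  1.51 -0.    0.96  0.11]
t 22.18 s=283.0 tcp [621.1 119.8 119.4] yawerr(deg) 0.05 lat err z -0.09 y -0.12 F tool [0.2 2.2 1.4] T tool [ 0.01  0.03 -0.02] gap 0.615
end s 284.0 bow 0.0 H 5.2
[[40, -0.03, -0.0, -0.0, -0.0]]
```

View pics/w20c.png

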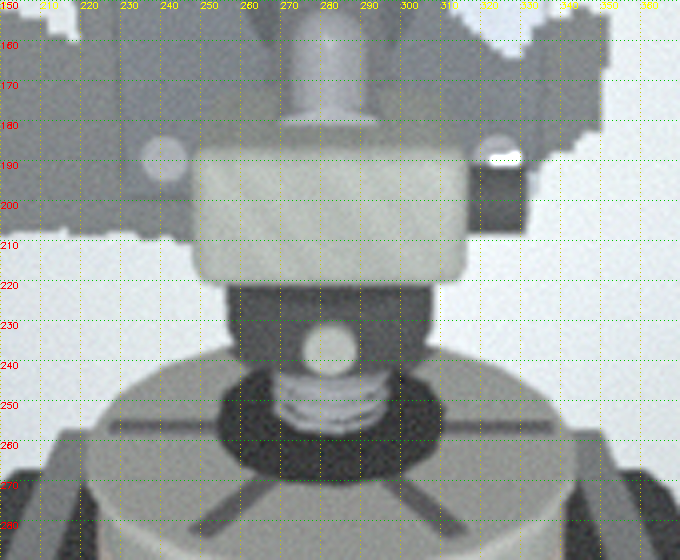

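Call:
{"fn": "apply_moves", "kwargs": {"motion": [[40, -0.03, 0, 0, 0], [40, -0.06, 0, 0, 0], [40, -0.06, 0, 0, 0]]}}

```text
t: 22.55
tcp_pos: [0.6213, 0.1213, 0.1194]
tool_rot: [0.477, -0.522, 0.522, -0.477]
force: [-0.9, -1.8, -2.3]
finger_gap: 0.62
```

```bash
for i in 1 2 3 4; do python3 snap.py wrist w21|cut -c1-140;done; python3 pick.py w21 200 150 170 140 4
```

```text
22.55 [0.6213 0.1213 0.1194] zyaw -5.22 ydir [-1.e-04 -4.e-04 -1.e+00] F [-0.89 -1.81 -2.31] T [-0.22 -0.05 -0.04] gap 0.62 q [ 0.02  0.67  
22.6 [0.6213 0.1213 0.1194] zyaw -5.22 ydir [-1.e-04 -3.e-04 -1.e+00] F [-0.57 -1.52 -3.01] T [-0.25  0.06  0.05] gap 0.62 q [ 0.02  0.67  1
22.65 [0.6212 0.1214 0.1194] zyaw -5.22 ydir [-1.e-04 -2.e-04 -1.e+00] F [-0.17 -0.81 -3.4 ] T [-0.24  0.03  0.02] gap 0.621 q [ 0.02  0.67 
22.7 [0.6212 0.1214 0.1194] zyaw -5.22 ydir [-1.e-04 -2.e-04 -1.e+00] F [ 1.05 -2.53 -1.89] T [-0.23  0.06  0.01] gap 0.617 q [ 0.02  0.67
```

View pics/w21c.png

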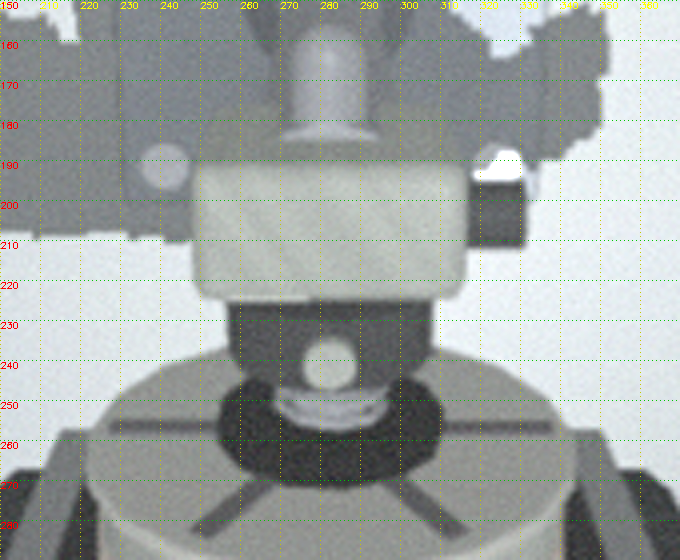

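Call:
{"fn": "apply_moves", "kwargs": {"motion": [[40, 0, 0.03, 0, 0], [40, 0, 0.06, 0, 0], [40, 0.02, 0.06, 0, 0], [40, 0.02, 0.06, 0, 0]]}}

```text
t: 23.25
tcp_pos: [0.6213, 0.121, 0.1176]
tool_rot: [0.477, -0.522, 0.522, -0.477]
force: [0.4, -1.6, -2.7]
finger_gap: 0.618
```

```bash
for i in 1 2 3; do python3 snap.py wrist w22|cut -c1-140;done
```

```text
23.25 [0.6213 0.121  0.1176] zyaw -5.22 ydir [ 3.e-04  1.e-04 -1.e+00] F [ 0.43 -1.62 -2.65] T [-0.18 -0.08 -0.  ] gap 0.618 q [0.02 0.68 1.
23.3 [0.6213 0.121  0.1176] zyaw -5.22 ydir [ 2.e-04  1.e-04 -1.e+00] F [ 0.25 -1.49 -2.65] T [-0.14 -0.07  0.02] gap 0.618 q [0.02 0.68 1.5
23.35 [0.6214 0.121  0.1176] zyaw -5.22 ydir [ 3.e-04  1.e-04 -1.e+00] F [-0.64 -1.34 -2.09] T [-0.19 -0.09  0.05] gap 0.615 q [0.02 0.68 1.
```

Still held up by the gripper (Fz is about -2.5 N). I'll lower in small steps until the rod takes the weight.

Call:
{"fn": "apply_moves", "kwargs": {"motion": [[40, 0, 0.02, 0, 0], [40, 0, 0.02, 0, 0], [40, 0, 0.02, 0, 0]]}}

```text
t: 23.78
tcp_pos: [0.6214, 0.121, 0.1173]
tool_rot: [0.477, -0.522, 0.522, -0.477]
force: [0.3, -0.5, -0.1]
finger_gap: 0.616
```

```bash
for i in 1 2 3; do python3 snap.py wrist w23|cut -c1-140;done
```

```text
23.77 [0.6214 0.121  0.1173] zyaw -5.22 ydir [ 4.e-04  0.e+00 -1.e+00] F [ 0.33 -0.53 -0.13] T [-0.21  0.03  0.  ] gap 0.616 q [0.02 0.68 1.
23.82 [0.6213 0.121  0.1173] zyaw -5.22 ydir [ 3.e-04 -0.e+00 -1.e+00] F [-1.13 -0.65  0.24] T [-0.19  0.05  0.02] gap 0.62 q [ 0.02  0.68  
23.88 [0.6213 0.121  0.1173] zyaw -5.22 ydir [ 3.e-04  0.e+00 -1.e+00] F [-0.46 -0.76  0.36] T [-0.14  0.02  0.02] gap 0.618 q [0.02 0.68 1.
```

Call:
{"fn": "apply_moves", "kwargs": {"motion": [[40, 0, 0.01, 0, 0], [40, 0, 0.01, 0, 0], [40, 0, 0.01, 0, 0]]}}

```text
t: 24.3
tcp_pos: [0.6214, 0.121, 0.1172]
tool_rot: [0.477, -0.522, 0.522, -0.477]
force: [-1.6, -1.3, 4.9]
finger_gap: 0.621
```

```bash
for i in 1 2 3; do python3 snap.py wrist w23|cut -c1-140;done
```

```text
24.3 [0.6214 0.121  0.1172] zyaw -5.22 ydir [ 5.e-04  1.e-04 -1.e+00] F [-1.65 -1.3   4.91] T [-0.17  0.19  0.01] gap 0.621 q [0.02 0.68 1.5
24.35 [0.6214 0.121  0.1172] zyaw -5.22 ydir [ 5.e-04  0.e+00 -1.e+00] F [-0.12 -0.99  5.38] T [-0.18  0.2   0.03] gap 0.617 q [0.02 0.68 1.
24.4 [0.6214 0.121  0.1172] zyaw -5.22 ydir [ 5.e-04  1.e-04 -1.e+00] F [-1.41 -0.2   4.92] T [-0.16  0.19 -0.02] gap 0.616 q [0.02 0.68 1.5
```

Call:
{"fn": "apply_moves", "kwargs": {"motion": [[40, 0, -0.01, 0, 0], [40, 0, -0.01, 0, 0], [53, 0, -0.01, 0, 0], [56, 0, -0.01, 0, 0], [60, 0, -0.01, 0, 0], [66, 0, -0.01, 0, 0], [72, 0, -0.01, 0, 0], [80, 0, -0.01, 0, 0], [85, 0, -0.01, 0, 0], [85, 0, -0.01, 0, 0]]}}

```text
t: 25.7
tcp_pos: [0.6213, 0.121, 0.1171]
tool_rot: [0.477, -0.522, 0.522, -0.477]
force: [-0.4, -0.1, -0.2]
finger_gap: 0.994
```

```bash
python3 snap.py wrist w24;python3 pick.py w24 180 150 200 150 4
```

```text
25.7 [0.6213 0.121  0.1171] zyaw -5.22 ydir [ 1.e-04  0.e+00 -1.e+00] F [-0.4  -0.14 -0.21] T [ 0.   -0.03 -0.  ] gap 0.994 q [0.02 0.68 1.51 0.   0.96 0.11]
```

View pics/w24c.png

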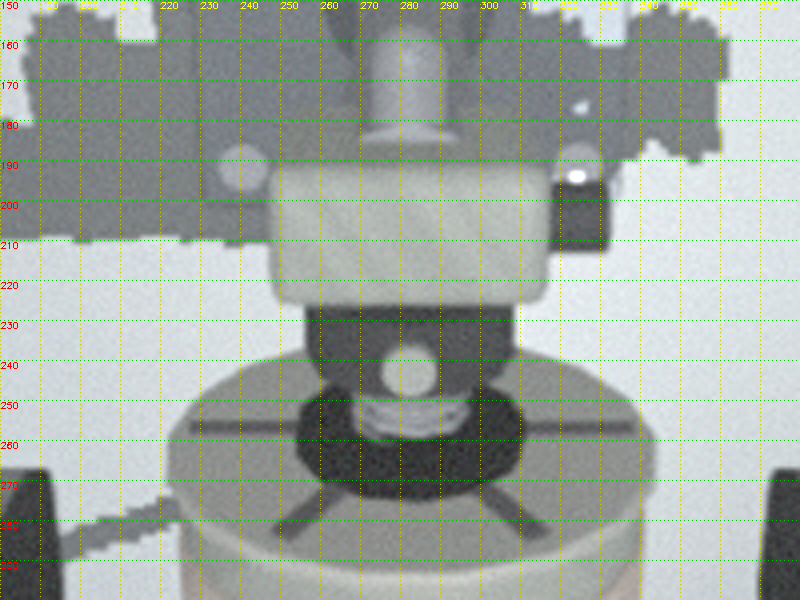

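Call:
{"fn": "apply_moves", "kwargs": {"motion": [[85, 0, -0.4, 0, 0], [85, 0, -1.2, 0, 0], [85, 0, -2.5, 0, 0], [85, 0, -4.0, 0, 0], [85, 1.0, -5.0, 0, 0], [85, 2.0, -5.0, 0, 0], [85, 2.0, -5.0, 0, 0], [85, 2.0, -5.0, 0, 0]]}}

```text
t: 26.75
tcp_pos: [0.6156, 0.0616, 0.2673]
tool_rot: [-0.476, 0.522, -0.522, 0.477]
force: [-0.4, -0.5, 0.5]
finger_gap: 1.001
```

```bash
python3 snap.py wrist w25;python3 snap.py side s25;python3 snap.py top t25; python3 pick.py w25 200 60 160 120 5; python3 pick.py s25 190 110 130 110 6;python3 pick.py t25 140 140 150 110 5
```

```text
26.75 [0.6156 0.0616 0.2673] zyaw -5.24 ydir [ 0.e+00  6.e-04 -1.e+00] F [-0.37 -0.5   0.55] T [-0.03 -0.01 -0.01] gap 1.001 q [-0.08  0.48  1.41  0.    1.25  0.01]
26.8 [0.6156 0.0619 0.267 ] zyaw -5.2 ydir [-3.e-04  5.e-04 -1.e+00] F [ 0.45 -1.13 -1.01] T [-0.03  0.01  0.04] gap 0.992 q [-0.08  0.48  1.41  0.    1.25  0.01]
26.85 [0.6155 0.0621 0.2668] zyaw -5.18 ydir [-6.e-04  5.e-04 -1.e+00] F [ 0.31  0.57 -0.45] T [-0.05 -0.04  0.01] gap 0.995 q [-0.08  0.48  1.41  0.    1.25  0.01]
```

View pics/w25.png

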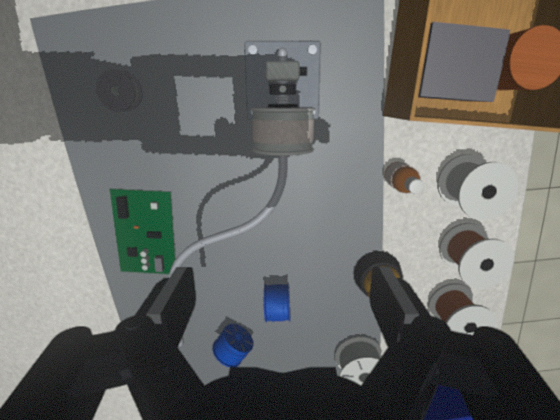

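View pics/s25c.png

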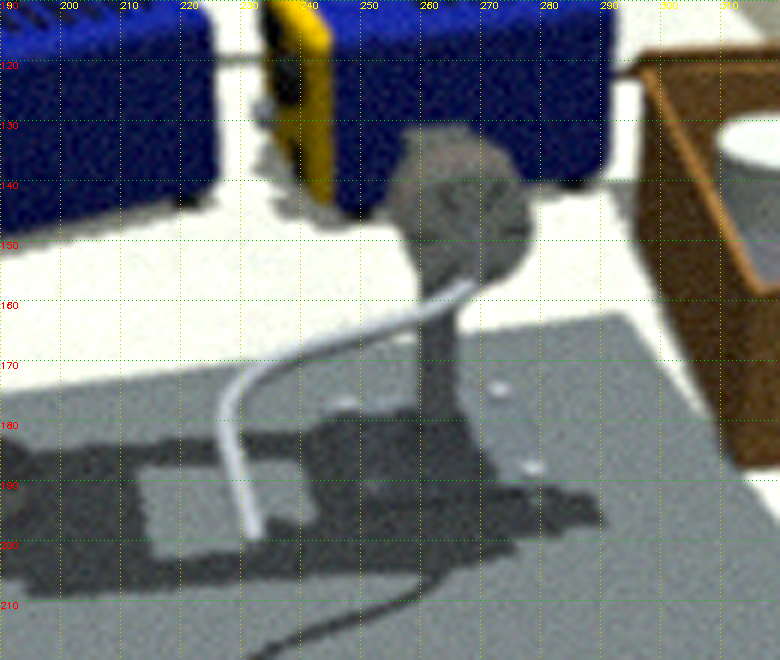

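View pics/t25c.png

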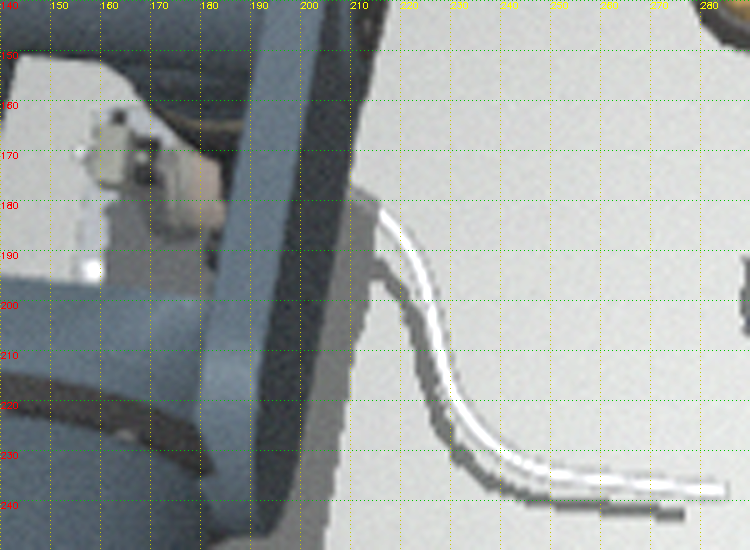

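```bash
python3 pick.py w25 235 40 95 125 5
```

```text
(no output)
```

View pics/w25c.png

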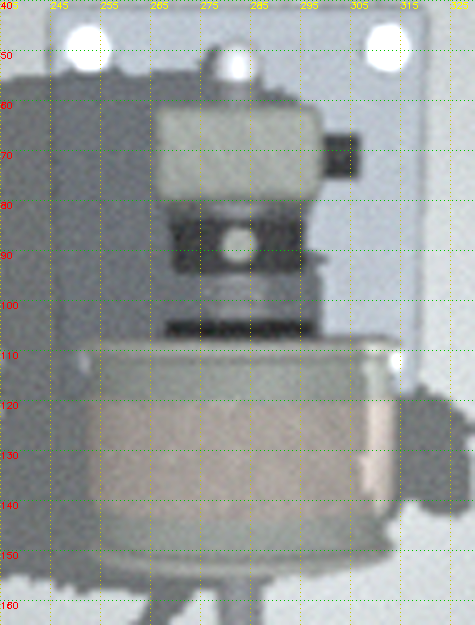

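Call:
{"fn": "apply_moves", "kwargs": {"motion": [[85, 0, 0, 0, 0], [85, 0, 0, 0, 0], [85, 0, 0, 0, 0], [85, 0, 0, 0, 0], [85, 0, 0, 0, 0], [85, 0, 0, 0, 0]]}}

```text
t: 27.65
tcp_pos: [0.6158, 0.0612, 0.267]
tool_rot: [0.477, -0.522, 0.522, -0.477]
force: [0.8, -0.2, -0.2]
finger_gap: 0.991
```

```bash
python3 snap.py wrist w26;python3 pick.py w26 235 40 95 115 5
```

```text
27.65 [0.6158 0.0612 0.267 ] zyaw -5.22 ydir [ 0. -0. -1.] F [ 0.75 -0.2  -0.22] T [-0.03 -0.03 -0.  ] gap 0.991 q [-0.08  0.48  1.41  0.    1.25  0.01]
```

View pics/w26c.png

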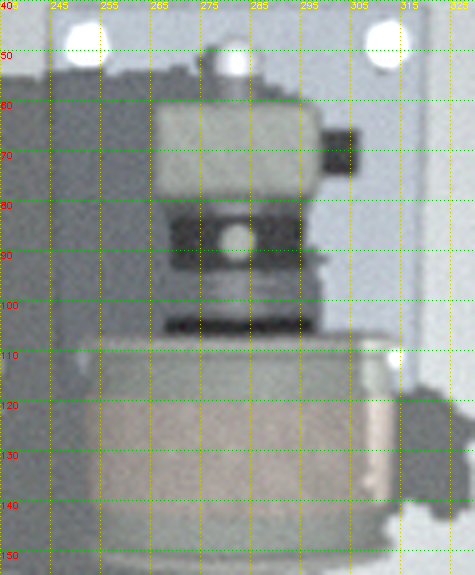

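The reel is unchanged almost a second later: the flange edge (row about 107) sits flat and parallel against the washer (rows 103–107), with no visible gap. Handing in.

```bash
python3 -c "
from station import manip
print(manip.sign_off())"
```

```text
the job is handed in; nothing more can be done
None
```

The paper-banded reel is on the stand, slid round both bends and left hanging against the sprung stop washer. I handed the job in at about 28 s of the 72 s limit.

- **On the rod:** I fitted the rod's shape from the wrist camera and turned the reel to follow it. Sampled after each move, the force along and across the rod stayed within about 1.5 N of zero, so nothing jammed.
- **At the stop:** I pressed the washer about 1.5 mm (roughly 2 N), then lowered the reel until the rod took its weight. One lowering step went slightly too far and put about 7.5 N on the rod. That is below the 12 N limit, and I backed it off before opening the fingers.
- **Last checks:** Two wrist views about 0.9 s apart show the flange square against the washer with no visible gap (finer than about 0.7 mm can't be seen). The arm was clear with its force near zero.
- **Not fully checked:** The arm hid part of the bench in the final top view. I saw nothing else moved in the views I had, but did not measure every item.

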